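# Bench-test circuit boards and check their heat sinks

### The job

Slide every circuit board up out of the slotted rack and set the boards side by side on the sloping test stand, each standing on the ledge and leaning on the back with its heat sink facing outwards; when all are up, press the start plunger fully down and let it spring back. Then pick up the infrared thermometer and measure the boards one by one, from the widest to the narrowest, holding it steady for three seconds with its nose about 7 cm in front of the heat sink and pointing squarely at its middle. Finally lay the thermometer flat in the middle of its tray, with the boards still on the stand and the other things on the desk left where they are.

Things in the scene. Friction and masses are not known exactly. Their poses are not given: they have to be found in the camera images.
- board_wide: circuit board, plate 90 mm wide (y), 110 tall (z), 5 thick (x), up to 170 g, absent in some runs. Finned heat sink 36 x 36 mm stands 12 mm proud of its front (+x) face, centred, 30 to 66 mm above the lower edge; top 35 mm bare for gripping. Origin: middle of lower edge, mid-thickness. Starts upright in a rack slot, front to the rack's +x. The three boards are 90, 75, 60 mm wide; 2 or 3 are there
- board_wide_sink (a point): centre of the outer face of the heat sink of the 90 mm wide board, 14.5 mm in front of and 48 mm up from the board's origin; axes as the board's
- board_mid: circuit board, plate 75 mm wide (y), 110 tall (z), 5 thick (x), up to 170 g, absent in some runs. Finned heat sink 36 x 36 mm stands 12 mm proud of its front (+x) face, centred, 30 to 66 mm above the lower edge; top 35 mm bare for gripping. Origin: middle of lower edge, mid-thickness. Starts upright in a rack slot, front to the rack's +x. The three boards are 90, 75, 60 mm wide; 2 or 3 are there
- board_mid_sink (a point): centre of the outer face of the heat sink of the 75 mm wide board, 14.5 mm in front of and 48 mm up from the board's origin; axes as the board's
- board_narrow: circuit board, plate 60 mm wide (y), 110 tall (z), 5 thick (x), up to 170 g, absent in some runs. Finned heat sink 36 x 36 mm stands 12 mm proud of its front (+x) face, centred, 30 to 66 mm above the lower edge; top 35 mm bare for gripping. Origin: middle of lower edge, mid-thickness. Starts upright in a rack slot, front to the rack's +x. The three boards are 90, 75, 60 mm wide; 2 or 3 are there
- board_narrow_sink (a point): centre of the outer face of the heat sink of the 60 mm wide board, 14.5 mm in front of and 48 mm up from the board's origin; axes as the board's
- rack: the grey slotted rack, fixed, 176 (x) x 114 (y) mm, 36 mm high; three slots running along y at x = -60, 0 and +60 mm, each 8 mm wide, 102 mm long and 26 mm deep, slot floor 10 mm above the desk. Origin: centre of its underside on the desk
- stand: fixed test stand, 290 mm long (y): aluminium back 66 mm long, sloping 30 deg from upright (top leans to -x, top edge 87 mm high at x = -33 mm), a ledge square to it, a 10 mm lip 12 mm in front of the back. Boards stand side by side on the ledge, lean on the back, heat sinks to +x, and stay there by their weight. Base plate x = -65 to +45 mm. Origin: on the desk, z up
- stand_corner (a point): middle (along y) of the corner line where the stand's ledge meets its back, 30 mm above the stand's origin; axes as the stand's. A seated board has its origin 2.5 to 9.5 mm off this line along the ledge
- start (a joint): the black round start plunger (44 mm across) on its grey housing: 0 when up, 0.014 m when pressed fully down; its spring brings it up again; fully down takes 9 N
- start_top (a point): centre of the plunger's top face (moves with it), pressed straight down
- thermometer: infrared thermometer, about 220 g: grey block 36 mm wide, 44 high, from x = -70 to +30 mm, with a round black nose on to x = +70. It looks straight out of the nose along +x. Origin: centre of its underside. Starts lying on the desk, nose roughly towards the robot. Centre of mass near x = -12 mm; grip the block across its 36 mm width
- thermometer_nose (a point): centre of the lens at the tip of the nose, 70 mm ahead of and 24 mm above the thermometer's origin; axes as the thermometer's (x is the line of sight)
- tray: the thermometer's shallow grey tray, fixed, 190 (x) x 90 (y) mm outside, walls 4 mm thick and 12 mm high, floor 4 mm above the desk. Origin: centre of its underside
- beaker: bystander: red plastic beaker, 72 mm across, 85 mm high; origin: centre of underside
- pen_pot: bystander: dark round pen pot, 76 mm across, pens up to 185 mm high; origin: centre of underside
- model_plane: bystander: grey model aeroplane, 180 mm span, 180 mm long, 61 mm high; origin: under its middle
- screwdriver: bystander: a screwdriver lying on the desk; origin: under its middle
Things that resemble listed ones, but are neither listed nor needed, are in the scene too. Leave any blue look-alike of the board_mid alone. What is shaped like the thermometer but yellow is not meant.

How it is judged:
On the way, in this order (a step that is already met when the one before it is completed fails the run):
1. every board that is there leans on the test stand, heat sink outwards, let go (x of board_wide in the frame of stand between -0.006 and 0.014 m and y of board_wide in the frame of stand between -0.13 and 0.13 m and z of board_wide in the frame of stand between 0.024 and 0.04 m and angle between board_wide's own z axis and vertical between 0.42 and 0.7 rad and angle between the y axis of each of board_wide, board_mid, board_narrow and the y axis of stand, either way round below 0.2 rad and x of each of board_wide_sink, board_mid_sink, board_narrow_sink in the frame of stand above -0.022 m and linear speed of each of board_wide, board_mid, board_narrow below 0.03 m/s and contact force between the fingers and board_wide below 0.2 N and x of board_mid in the frame of stand between -0.006 and 0.014 m and y of board_mid in the frame of stand between -0.13 and 0.13 m and z of board_mid in the frame of stand between 0.024 and 0.04 m and angle between board_mid's own z axis and vertical between 0.42 and 0.7 rad and contact force between the fingers and board_mid below 0.2 N and x of board_narrow in the frame of stand between -0.006 and 0.014 m and y of board_narrow in the frame of stand between -0.13 and 0.13 m and z of board_narrow in the frame of stand between 0.024 and 0.04 m and angle between board_narrow's own z axis and vertical between 0.42 and 0.7 rad and contact force between the fingers and board_narrow below 0.2 N), for 0.3 s.
2. the start plunger is pressed fully down (value of joint start above 0.012 m), for 0.1 s.
3. the start plunger has sprung back up (value of joint start below 0.003 m), for 0.1 s.
4. the thermometer points steadily at the heat sink of the 90 mm wide board for 2 s (lens 30 to 130 mm away, line of sight within 15 mm of the middle and 20 degrees of square) (x of board_wide_sink in the frame of thermometer_nose between 0.03 and 0.13 m and y of board_wide_sink in the frame of thermometer_nose between -0.015 and 0.015 m and z of board_wide_sink in the frame of thermometer_nose between -0.015 and 0.015 m and angle between the x axis of thermometer and the x axis of board_wide, either way round below 0.35 rad and x of thermometer_nose in the frame of board_wide_sink above 0.02 m), for 2 s.
5. the thermometer points steadily at the heat sink of the 75 mm wide board for 2 s (lens 30 to 130 mm away, line of sight within 15 mm of the middle and 20 degrees of square) (x of board_mid_sink in the frame of thermometer_nose between 0.03 and 0.13 m and y of board_mid_sink in the frame of thermometer_nose between -0.015 and 0.015 m and z of board_mid_sink in the frame of thermometer_nose between -0.015 and 0.015 m and angle between the x axis of thermometer and the x axis of board_mid, either way round below 0.35 rad and x of thermometer_nose in the frame of board_mid_sink above 0.02 m), for 2 s.
6. the thermometer points steadily at the heat sink of the 60 mm wide board for 2 s (lens 30 to 130 mm away, line of sight within 15 mm of the middle and 20 degrees of square) (x of board_narrow_sink in the frame of thermometer_nose between 0.03 and 0.13 m and y of board_narrow_sink in the frame of thermometer_nose between -0.015 and 0.015 m and z of board_narrow_sink in the frame of thermometer_nose between -0.015 and 0.015 m and angle between the x axis of thermometer and the x axis of board_narrow, either way round below 0.35 rad and x of thermometer_nose in the frame of board_narrow_sink above 0.02 m), for 2 s.
At the end, for the whole second after the job is handed in: every board that is there leans on the stand at rest (lower edge on the ledge between back and lip, 24 to 40 degrees from upright, heat sink outwards), the plunger is up, and the thermometer lies at rest, flat on the tray floor within 30 mm of its middle in x and y (all of step 1 and x of thermometer in the frame of tray between -0.03 and 0.03 m and y of thermometer in the frame of tray between -0.03 and 0.03 m and z of thermometer in the frame of tray between -0.001 and 0.01 m and angle between thermometer's own z axis and vertical below 0.12 rad and linear speed of thermometer below 0.03 m/s and value of joint start below 0.003 m); the robot touches nothing.
It fails at once if the beaker is moved by more than 40 mm (distance of beaker from where it was at the start of the episode above 0.04 m).
It fails at once if the pen_pot is moved by more than 40 mm (distance of pen_pot from where it was at the start of the episode above 0.04 m).
It fails at once if the model_plane is moved by more than 40 mm (distance of model_plane from where it was at the start of the episode above 0.04 m).
It fails at once if the screwdriver is moved by more than 40 mm (distance of screwdriver from where it was at the start of the episode above 0.04 m).
Of board_wide, board_mid, board_narrow only 2 to 3 are there at a start; the rules pass over those that are not, and their reading is None.
At some moment in a run one of thermometer may be knocked a few centimetres aside while the robot is not near it.
It also fails if it takes over 208 s, if anything falls off the work surface, if the arm or the gripper's body presses on something with over 40 N, if the wrist force passes 120 N, or if a joint passes its speed limit or range.

### The arm

A 7-joint arm with a two-finger parallel gripper is mounted at the origin on the work surface. World frame = base frame: x ahead of the robot, y to its left, z up, the work surface at z = 0. Lengths are in m, angles in rad, forces in N, time in s.
With the tool pointing down it reaches from about 0.35 to 0.9 m from the base axis. Payload 8.1 kg.
Tool frame: the origin (TCP) lies midway between the tips of the shut fingers; the grasp point (between the pads) lies 19 mm behind it; z points along the fingers, y is the line along which they close (so a half turn about z gives the same grasp; the last joint's range is limited). The gripper opens to 92 mm and grips with 3 to 60 N. Pads are 19 mm wide; open, the fingers measure 130 mm over their backs; the gripper's body (75 mm by 190 mm) begins 47 mm behind the grasp point.
Start: joints at [-1.281, 0.434, 0.025, 1.573, -0.012, 1.134, -0.075], TCP at [0.239, 0.577, 0.227] pointing down, gripper open.
Joint ranges: [-2.62, 2.62], [-0.44, 2.09], [-1.27, 1.32], [0.08, 2.57], [-1.32, 4.46], [0.12, 2], [-2.74, 2.74]. Speed limits (rad/s): [2.22, 2.22, 3.01, 3.01, 3.14, 3.14, 3.14].

### API

Orientations are given as a rotation vector (axis times angle).
In Python, from cell import observe, cams, job gives the robot as it stands. The module is installed in compiled form; this text tells all that it offers.
- The arm moves only by the tool step_arm, never from a script. Its argument "steps" is a list of rows, each a list of 6 numbers: the shift along the world's x, y, z in mm, then the turn, a rotation vector about the world's x, y, z in rad. In form: [[dx, dy, dz, rx, ry, rz], ...]. A call has 1 to 20 rows; each row shifts and turns the commanded pose from where the row before left it; what a row does not reach is not made up. A row lasts 1/12 s, in which the tool goes at most 41.7 mm and 7.16 degrees, less where a joint would pass 70% of its speed; a pose out of reach is approached as far as the arm can. A call with a gripper value outside its range is refused whole. "gripper" is the opening, from 0 (shut) to 1 (fully open), set as the call begins (left out, the last holds). The fingers move at their own pace and stop on an object; "force" is the grip in N (left out, the last holds). Time passes only in rows, so rows that do not move let the fingers close. It gives the time, the measured TCP pose, the force, the opening and the grip force at its end, in the units of the state.
- observe(): the state, without advancing time (a new reading comes with each control period).
- cams.get_image(name): name is "side" or "top"; returns the picture (384x512x3 uint8, red, green, blue); there is no depth.
- cams.get_calibration(name): a dict with "fov_y" (degrees; the focal length in pixels is half the picture's height over the tangent of half this angle, whatever the lens; pixels are square), "cx", "cy" (the principal point, pixels), "world_to_cam" (4x4, takes a point from world to camera coordinates). Camera axes: x right, y up, looking along -z (the intrinsics and any distortion apply to the point x, -y, -z); pixel columns grow to the right and rows downward; lengths in m; the calibration is good to about 2 mm. A picture is of the moment at which its call begins. get_calibration takes no time and is no camera call.
- job.sign_off(): hands the job in; it is judged then, once.
The state is a dict: "clock": time; "joints": joint angles; "dq": joint speeds; "joint_efforts": joint torques, N m; "position": TCP position; "ee_rot": TCP orientation; "force": force on the tool from outside, world axes, zero at the start; "ft_torque": the same for the moment, N m; "width": opening from 0.0 (shut) to 1.0 (fully open); "gripper_force": force on a finger pad.
Only numpy, scipy, OpenCV 4.12 (cv2) and the standard library are available. Lean on these libraries where they do the work, as an engineer would, in place of code of your own. Each camera call takes 0.05 s, during which the arm holds its last target. There are 200 camera calls.

## Working session

There is one attempt and no reset: what is moved stays moved. The work goes in short steps, Python scripts to look and compute and a tool call to move; the robot and the scene stay as the last step left them, time stands still between calls to the robot, and variables do not carry over. Pictures are saved under pics/ and viewed, at most 14 in all, crops included, and the job is handed in when it is done.

Besides the shell and the picture viewer there is one more tool, called after ">>>" by a JSON object that holds its "fn" and its "kwargs". step_arm: Moves the arm, as the interface text tells. Its arguments: {"type":"object","properties":{"steps":{"type":"array","items":{"type":"array","items":{"type":"number"}}},"gripper":{"type":"number"},"force":{"type":"number"}},"required":["steps"]}

```bash
mkdir -p pics
python3 - <<'E'
from cell import observe,cams,job
import cv2
s=observe();print({k:s[k] for k in('clock','position','ee_rot','width','force')})
for n in('side','top'):
    im=cams.get_image(n);cv2.imwrite(f'pics/{n}0.png',im[:,:,::-1]);c=cams.get_calibration(n);print(n,c)
    cv2.imwrite(f'pics/{n}0b.png',cv2.resize(im[:,:,::-1],(800,600),interpolation=cv2.INTER_CUBIC))
E
```

```text
{'clock': 0.0, 'position': array([0.23908128, 0.5768725 , 0.22593903]), 'ee_rot': array([-6.13125358e-01, -3.08099311e+00,  2.57752192e-03]), 'width': 1.002275070420034, 'force': array([ 0.14142891, -0.45144806, -0.58396407])}
side {'fov_y': 45.54194543918093, 'cx': 258.51614930700754, 'cy': 189.20935268127894, 'world_to_cam': array([[-0.99146999, -0.12972781,  0.01256766,  0.51707058],
       [ 0.08729214, -0.58933974,  0.8031555 , -0.12046657],
       [-0.09678498,  0.79740163,  0.59563689, -1.30333473],
       [ 0.        ,  0.        ,  0.        ,  1.        ]])}
top {'fov_y': 50.122066606990195, 'cx': 261.4842934440039, 'cy': 194.1865729875969, 'world_to_cam': array([[-0.00787459, -0.99970606, -0.02292981, -0.03112744],
       [ 0.98725984, -0.01141673,  0.1587062 , -0.55539327],
       [-0.15892134, -0.02138793,  0.98705956, -1.17474572],
       [ 0.        ,  0.        ,  0.        ,  1.        ]])}
```

View pics/top0b.png

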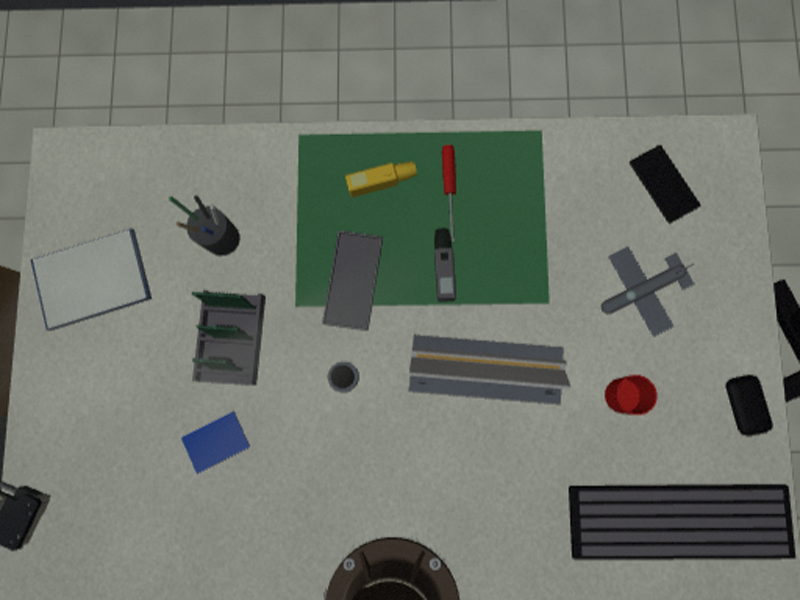

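View pics/side0b.png

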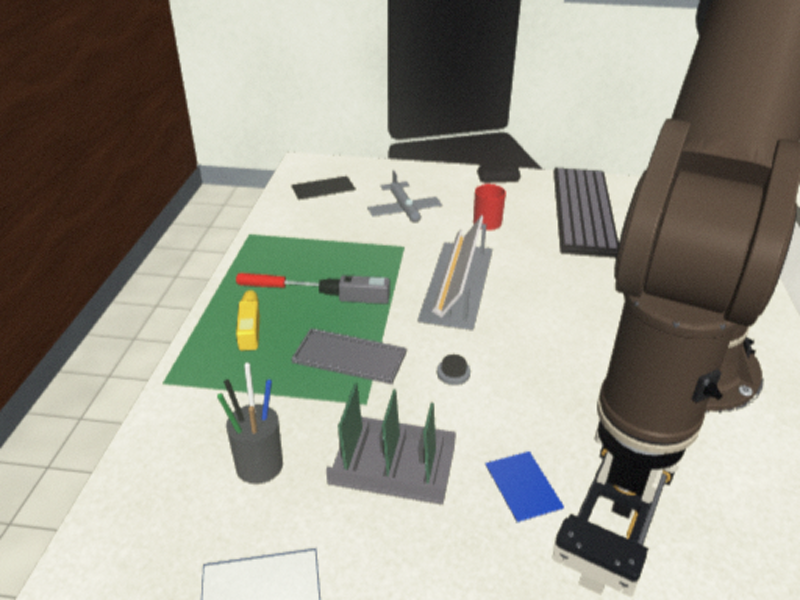

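The top view shows three boards in the rack at (222,298), (222,330) and (217,363), and the stand at (490,368). The plunger is at (343,377), the tray at (353,280), and the blue look-alike lies flat at (215,442). The grey thermometer at (445,265) is the one meant; the yellow one at (380,178) is the decoy. I'll confirm in crops.

Run:
```python
import cv2,numpy as np
t=cv2.imread('pics/top0.png');s=cv2.imread('pics/side0.png')
def c(im,x,y,w,h,W,H):return cv2.resize(im[y:y+h,x:x+w],(W,H),interpolation=cv2.INTER_CUBIC)
a=np.hstack([c(t,115,180,66,75,396,450),c(t,255,140,66,75,396,450)])
cv2.imwrite('pics/c1.png',a)
cv2.imwrite('pics/c2.png',np.hstack([c(s,205,238,90,90,400,400),c(s,260,130,90,90,400,400)]))
cv2.imwrite('pics/c3.png',c(t,255,205,120,60,800,400))
```

```text
(no output)
```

View pics/c1.png

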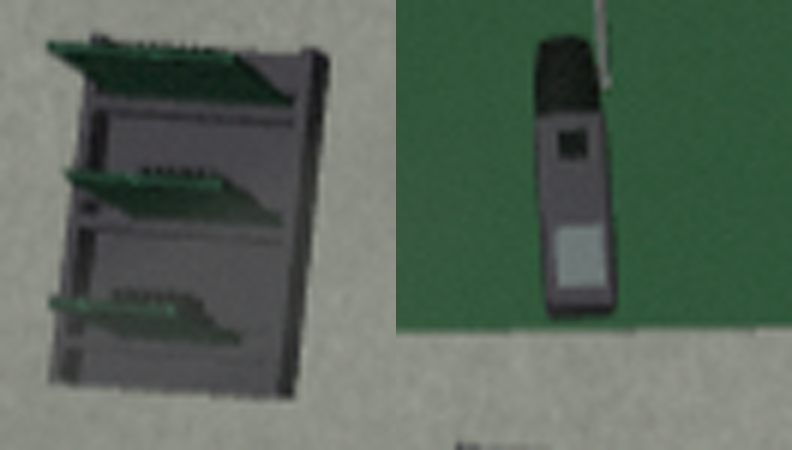

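View pics/c2.png

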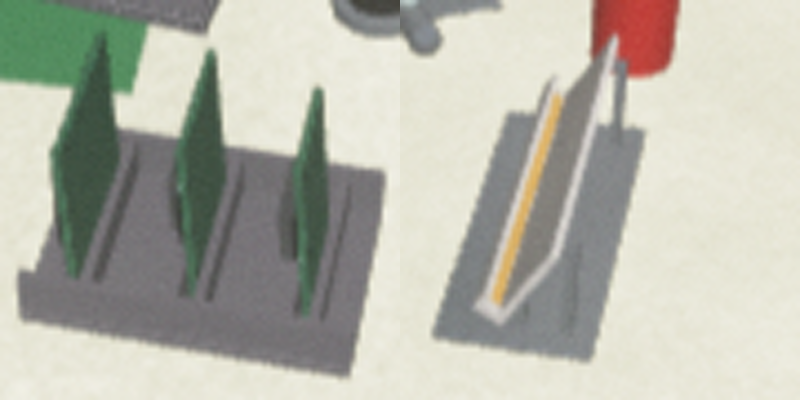

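View pics/c3.png

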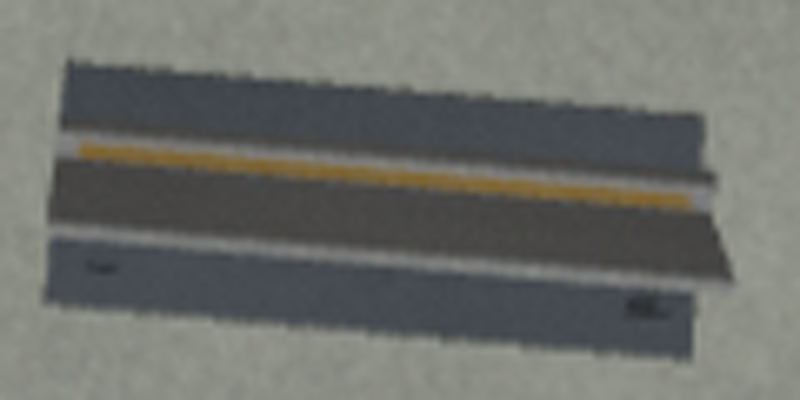

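Crops: the sinks (dark serrated fins) are on the world +x side of the boards. The widest board is in the far slot, mid in the centre and narrow nearest. The stand's lip and yellow line are on its +x side. The grey thermometer (display near, black nose far) has its nose pointing to +x, with the screwdriver shaft right beside it.

```bash
cat > h.py <<'E'
import numpy as np
from scipy.optimize import least_squares
from cell import cams
C={n:cams.get_calibration(n) for n in('top','side')}
def proj(n,P):
    c=C[n];P=np.atleast_2d(P);q=P@c['world_to_cam'][:3,:3].T+c['world_to_cam'][:3,3]
    f=192/np.tan(np.radians(c['fov_y']/2))
    return np.c_[c['cx']+f*q[:,0]/-q[:,2],c['cy']+f*q[:,1]/q[:,2]]
def ray(n,px,z):
    c=C[n];f=192/np.tan(np.radians(c['fov_y']/2));R=c['world_to_cam'][:3,:3];o=-R.T@c['world_to_cam'][:3,3]
    d=np.array([(px[0]-c['cx'])/f,-(px[1]-c['cy'])/f,-1])@R
    return o+d*(z-o[2])/d[2]
def fit(n,L,px,x0=(.45,0,0)):
    "planar pose (x,y,yaw) of local points L seen at px; n camera name or list of names"
    L=np.array(L,float);px=np.array(px,float);ns=np.array([n]*len(L) if isinstance(n,str) else n)
    def w(p):
        c,s=np.cos(p[2]),np.sin(p[2]);return np.c_[p[0]+c*L[:,0]-s*L[:,1],p[1]+s*L[:,0]+c*L[:,1],L[:,2]]
    def r(p):
        W=w(p);return np.concatenate([(proj(k,W[ns==k])-px[ns==k]).ravel() for k in set(ns)])
    s=least_squares(r,x0,loss='soft_l1');return s.x.round(4),r(s.x).reshape(-1,2).round(1)
E
python3 - <<'E'
from h import *
for n in C:
    R=C[n]['world_to_cam'];print(n,(-R[:3,:3].T@R[:3,3]).round(3))
A=lambda P:np.array([255,205])+np.array(P)/6.667
print('stand top',*fit('top',[(-.033,.145,.087),(-.033,-.145,.087),(.045,.145,.004),(.045,-.145,.004),(-.065,-.145,.004),(-.065,.145,.004)],A([(50,225),(733,284),(67,60),(705,115),(690,358),(45,300)])))
S=lambda P:np.array([260,130])+(np.array(P)-[400,0])/[4.444,4.444]
print('stand side',*fit('side',[(-.033,.145,.087),(-.033,-.145,.087),(.045,.145,.004),(.045,-.145,.004),(-.065,-.145,.004),(-.065,.145,.004)],S([(557,255),(615,38),(433,338),(510,112),(645,130),(592,360)])))
B=lambda P:np.array([115,180])+np.array(P)/6
for k,w,p in(('wide',.045,[(50,45),(238,60)]),('mid',.0375,[(68,175),(220,187)]),('nar',.03,[(50,303),(176,313)])):
    print(k,*fit('top',[(0,w,.12),(0,-w,.12)],B(p),(.5,.3,0)),[ray('top',q,.12).round(3) for q in B(p)])
print('rack',*fit('top',[(.088,.057,.036),(-.088,.057,.036),(-.088,-.057,.036),(.088,-.057,.0),(-.088,-.057,.0)],B([(92,38),(50,382),(275,397),(328,52),(293,397)]),(.5,.3,0)))
Q=lambda P:np.array([205,238])+np.array(P)/4.444
print('rack side',*fit('side',[(-.088,.057,.036),(.088,.057,.036),(-.088,-.057,.036),(.088,.057,0),(-.088,.057,0)],Q([(355,345),(22,275),(384,178),(20,318),(350,376)]),(.5,.3,0)))
for k,w,p in(('wide',.045,[(52,150),(100,35)]),('mid',.0375,[(178,150),(211,50)]),('nar',.03,[(302,168),(317,90)])):
    print(k,*fit('side',[(0,w,.12),(0,-w,.12)],Q(p),(.5,.3,0)))
T=lambda P:np.array([255,140])+(np.array(P)-[396,0])/6
print('thermo',*fit('top',[(.07,.015,.024),(.07,-.015,.024),(-.07,.018,.044),(-.07,-.018,.044),(.03,.018,.044),(.03,-.018,.044)],T([(538,42),(592,42),(546,312),(614,308),(536,113),(601,110)]),(.6,-.1,0)))
V=lambda P:np.array(P)/1.5625
print('tray',*fit('top',[(.095,.045,.012),(.095,-.045,.012),(-.095,.045,.012),(-.095,-.045,.012)],V([(340,233),(382,238),(324,324),(368,329)]),(.6,0,0)))
for z in(.03,.05):print('start',z,ray('top',V((343,376)),z),ray('side',V((454,369)),z))
print('pot',ray('top',V((226,240)),0.04),ray('side',V((255,455)),.04))
E
```

```text
top [ 0.361 -0.063  1.247]
side [0.397 1.035 0.867]
stand top [ 0.4415 -0.1855 -0.097 ] [[-0.5 -0.5]
 [ 0.7 -0.2]
 [-0.2  0. ]
 [-0.1  0. ]
 [ 0.2  0.3]
 [-0.1  0.3]]
stand side [ 0.4412 -0.1805 -0.0915] [[-0.6 -0.2]
 [-0.1 -0.7]
 [ 0.1 -0.3]
 [-0.4  0.5]
 [ 0.4  0.5]
 [ 0.5  0.2]]
wide [ 0.5623  0.3055 -0.0922] [[-0.1 -0. ]
 [ 0.1  0. ]] [array([0.566, 0.35 , 0.12 ]), array([0.558, 0.261, 0.12 ])]
mid [ 0.5017  0.3031 -0.0906] [[-0.6 -0.1]
 [ 0.6  0.1]] [array([0.505, 0.339, 0.12 ]), array([0.499, 0.268, 0.12 ])]
nar [ 0.4431  0.3151 -0.0885] [[-0.2 -0. ]
 [ 0.2  0. ]] [array([0.446, 0.344, 0.12 ]), array([0.44 , 0.286, 0.12 ])]
rack [ 0.4968  0.3112 -0.0691] [[-0.7 -1.2]
 [-0.4  0. ]
 [ 0.3 -0.1]
 [ 0.2  0.7]
 [ 0.5  0.3]]
rack side [ 0.4961  0.3144 -0.0951] [[-0.4 -1.2]
 [-1.  -0. ]
 [ 1.5 -0.9]
 [ 0.3  0.4]
 [ 0.   2. ]]
wide [ 0.5657  0.3092 -0.0877] [[-0.1  0.8]
 [ 0.1 -1. ]]
mid [ 0.5049  0.3066 -0.0826] [[-0.1  0.4]
 [ 0.1 -0.4]]
nar [ 0.4449  0.3186 -0.0306] [[-0.1  0.8]
 [ 0.1 -1. ]]
thermo [ 0.6328 -0.1059  0.0329] [[-0.5  0.7]
 [ 0.3  0.2]
 [-0.5 -0.4]
 [ 0.3 -0.3]
 [-0.4 -0. ]
 [ 0.8 -0.1]]
tray [ 0.6072  0.0719 -0.1533] [[-0.7 -1.3]
 [ 0.9 -0.6]
 [-0.6  0.5]
 [ 0.4  1.4]]
start 0.03 [0.41967914 0.08895149 0.03      ] [0.41972018 0.113806   0.03      ]
start 0.05 [0.41872105 0.08646112 0.05      ] [0.41917778 0.13583784 0.05      ]
pot [0.6850623  0.31863418 0.04      ] [0.69894327 0.35594435 0.04      ]
```

>>> {"fn": "step_arm", "kwargs": {"steps": [[17, -21.7, 0, 0, 0, -0.106], [17, -21.7, 0, 0, 0, -0.106], [17, -21.7, 0, 0, 0, -0.106], [17, -21.7, 0, 0, 0, -0.106], [17, -21.7, 0, 0, 0, -0.106], [17, -21.7, 0, 0, 0, -0.106], [17, -21.7, 0, 0, 0, -0.106], [17, -21.7, 0, 0, 0, -0.106], [17, -21.7, 0, 0, 0, -0.106], [17, -21.7, 0, 0, 0, -0.106], [17, -21.7, 0, 0, 0, -0.106], [17, -21.7, 0, 0, 0, -0.106], [0, 0, 0, 0, 0, 0], [0, 0, 0, 0, 0, 0]], "gripper": 0.35}}

```text
clock: 1.27
position: [0.4441, 0.3154, 0.2266]
ee_rot: [2.326, 2.11, -0.001]
force: [-1.1, 0.8, -0.8]
width: 0.35
gripper_force: 0.0
```

```bash
cat >> h.py <<'E'
from cell import observe
from scipy.spatial.transform import Rotation as Ro
def st():
    s=observe();R=Ro.from_rotvec(s['ee_rot']).as_matrix()
    print('t %.1f'%s['clock'],'pos',(s['position']*1000).round(1),'z',R[:,2].round(3),'y',R[:,1].round(3),'q',np.round(s['joints'],2),'F',s['force'].round(1),'w %.3f gf %.1f'%(s['width'],s['gripper_force']))
    return s,R
E
python3 - <<'E'
from h import *
st()
V=lambda P:np.array(P)/1.5625
for p in((172,198),(200,197),(180,226),(207,232)):print(ray('top',V(p),.175).round(3))
im=cams.get_image('top')
import cv2
cv2.imwrite('pics/t1.png',cv2.resize(im[150:270,100:260,::-1],(800,600),interpolation=cv2.INTER_CUBIC))
E
```

```text
t 1.3 pos [444.1 315.4 226.6] z [ 0.    -0.001 -1.   ] y [ 0.995 -0.097  0.   ] q [-1.01  0.31  0.39  1.79 -0.13  1.06 -0.67] F [-1.1  0.8 -0.8] w 0.350 gf 0.0
[0.726 0.374 0.175]
[0.727 0.325 0.175]
[0.675 0.358 0.175]
[0.664 0.31  0.175]
```

View pics/t1.png

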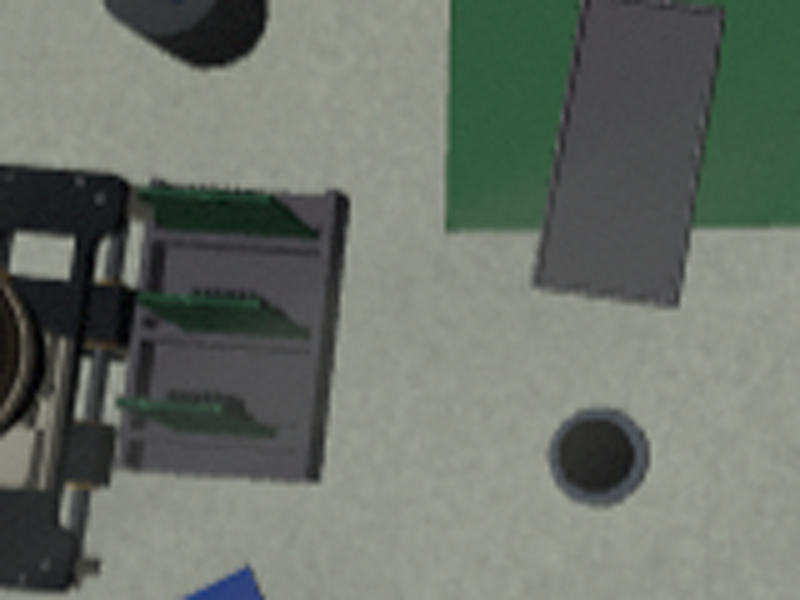

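Crop shows the gripper to the left, displaced by parallax above the rack, with the narrow board at (170,405). Plunger centre is (597,456) in the crop. Descending on the narrow board.

>>> {"fn": "step_arm", "kwargs": {"steps": [[0, 1, -25, 0, 0, 0.005], [0, 0, -25, 0, 0, 0], [0, 0, -25, 0, 0, 0], [0, 0, -25, 0, 0, 0], [0, 0, -20, 0, 0, 0], [0, 0, -16, 0, 0, 0], [0, 0, 0, 0, 0, 0]]}}

```text
clock: 1.9
position: [0.4404, 0.3181, 0.0876]
ee_rot: [-2.314, -2.124, 0.009]
force: [0.5, -0.5, -0.1]
width: 0.346
gripper_force: 0.0
```

>>> {"fn": "step_arm", "kwargs": {"steps": [[0, 0, 0, 0, 0, 0], [0, 0, 0, 0, 0, 0], [0, 0, 0, 0, 0, 0], [0, 0, 0, 0, 0, 0], [0, 0, 0, 0, 0, 0]], "gripper": 0, "force": 30}}

```text
clock: 2.32
position: [0.443, 0.3186, 0.0916]
ee_rot: [-2.317, -2.12, -0.001]
force: [-6.7, 1.2, 11.4]
width: 0.059
gripper_force: 30.0
```

>>> {"fn": "step_arm", "kwargs": {"steps": [[0, 0, 8, 0, 0, 0], [0, 0, 16, 0, 0, 0], [0, 0, 25, 0, 0, 0], [0, 0, 30, 0, 0, 0], [0, 0, 30, 0, 0, 0], [0, 0, 21, 0, 0, 0], [0, 0, 0, 0, 0, 0]]}}

```text
clock: 2.9
position: [0.4454, 0.3193, 0.2257]
ee_rot: [-2.318, -2.12, -0.012]
force: [-0.1, 1.2, -1.4]
width: 0.054
gripper_force: 30.0
```

```bash
cat >> h.py <<'E'
ST=np.array([.4413,-.184,-.095])
def tgt(ys,d,up=0,off=.0055,tilt=np.pi/6):
    "TCP position (mm) with board bottom on ledge at stand y=ys, raised `up` along board"
    c,s=np.cos(ST[2]),np.sin(ST[2]);Rz=np.array([[c,-s,0],[s,c,0],[0,0,1]])
    u=np.array([-np.sin(tilt),0,np.cos(tilt)]);n=np.array([np.cos(np.pi/6),0,.5])
    L=np.array([0,ys,.03])+n*off+np.array([-.5,0,.8660254])*up+u*d
    return (np.array([ST[0],ST[1],0])+Rz@L)*1000
E
python3 - <<'E'
from h import *
s,R=st();p=s['position']*1000
for up in(.06,0):
    t=tgt(-.1,.0816,up);print(t.round(1),(t-p).round(1))
print('rot axis stand y', (np.array([-np.sin(ST[2]),np.cos(ST[2])])*-np.pi/6).round(4))
E
```

```text
t 2.9 pos [445.4 319.3 225.7] z [ 0.006  0.005 -1.   ] y [ 0.996 -0.089  0.005] q [-1.02  0.31  0.39  1.79 -0.14  1.05 -0.67] F [-0.1  1.2 -1.4] w 0.054 gf 30.0
[ 366.1 -277.3  155.4] [ -79.3 -596.5  -70.3]
[ 395.9 -280.1  103.4] [ -49.5 -599.4 -122.2]
rot axis stand y [-0.0497 -0.5212]
```

>>> {"fn": "step_arm", "kwargs": {"steps": [[-2, -15, 0, 0, 0, 0], [-4, -30, 0, 0, 0, 0], [-4, -33, 0, 0, 0, 0], [-4, -33, 0, 0, 0, 0], [-4, -33, 0, 0, 0, 0], [-4, -33, 0, -0.0041, -0.0434, 0], [-5, -33, 0, -0.0041, -0.0434, 0], [-5, -33, 0, -0.0041, -0.0434, 0], [-5, -33, 0, -0.0041, -0.0434, 0], [-5, -33, 0, -0.0041, -0.0434, 0], [-5, -33, 0, -0.0041, -0.0434, 0], [-5, -33, 0, -0.0041, -0.0434, 0], [-5, -33, 0, -0.0041, -0.0434, 0], [-5, -33, 0, -0.0041, -0.0434, 0], [-5, -33, 0, -0.0041, -0.0434, 0], [-4, -33, 0, -0.0041, -0.0434, 0], [-4, -33, 0, -0.0041, -0.0434, 0], [-4, -30, 0, 0, 0, 0], [0, -25, 0, 0, 0, 0], [0, 0, 0, 0, 0, 0]]}}

```text
clock: 4.57
position: [0.3629, -0.2815, 0.2205]
ee_rot: [2.007, 1.822, 0.488]
force: [1.5, 0.8, -1.0]
width: 0.047
gripper_force: 30.0
```

>>> {"fn": "step_arm", "kwargs": {"steps": [[0, 0, 0, 0, 0, 0], [0, 0, 0, 0, 0, 0]]}}

```text
clock: 4.73
position: [0.3636, -0.2758, 0.2199]
ee_rot: [2.002, 1.832, 0.487]
force: [0.1, -0.2, -1.5]
width: 0.053
gripper_force: 30.0
```

Run:
```python
from h import *
s,R=st();p=s['position']*1000
for up in(.06,.03,0):
    t=tgt(-.1,.0816,up);print(t.round(1),(t-p).round(1))
print('tilt',np.degrees(np.arccos(-R[2,2])))
import cv2
im=cams.get_image('side');cv2.imwrite('pics/s2.png',cv2.resize(im[50:290,200:500,::-1],(750,600),interpolation=cv2.INTER_CUBIC))
```

```text
t 4.7 pos [ 363.6 -275.8  219.9] z [ 0.496 -0.046 -0.867] y [ 0.864 -0.076  0.498] q [-0.64 -0.43  1.16  2.38  0.34  0.48  0.23] F [ 0.1 -0.2 -1.5] w 0.053 gf 30.0
[ 366.1 -277.3  155.4] [  2.5  -1.5 -64.5]
[ 381.  -278.7  129.4] [ 17.4  -2.9 -90.5]
[ 395.9 -280.1  103.4] [  32.4   -4.3 -116.5]
tilt 29.89789069711916
```

View pics/s2.png

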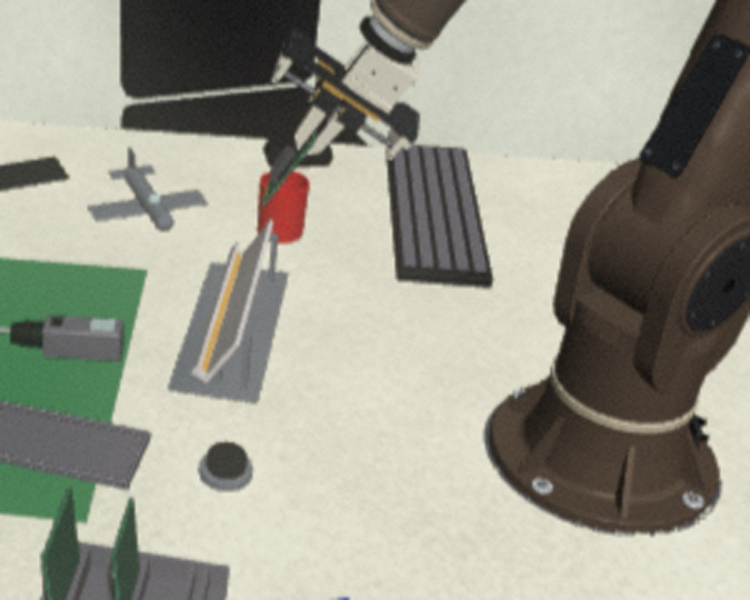

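Side view: the narrow board is held tilted above the stand's far end (290,160 in the crop), with the beaker behind and clear. Plunger top is at (226,460).

>>> {"fn": "step_arm", "kwargs": {"steps": [[1, -0.5, -20, 0, 0, 0], [1, -0.5, -25, 0, 0, 0], [0.5, -0.5, -19.5, 0, 0, 0], [5, -0.5, -9, 0, 0, 0], [7, -0.7, -12, 0, 0, 0], [8, -0.7, -13.7, 0, 0, 0], [7, -0.7, -13, 0, 0, 0], [0, 0, 0, 0, 0, 0], [0, 0, 0, 0, 0, 0], [0, 0, 0, 0, 0, 0]]}}

```text
clock: 5.62
position: [0.3672, -0.2469, 0.1614]
ee_rot: [1.998, 1.815, 0.454]
force: [0.3, -0.2, -1.4]
width: 0.053
gripper_force: 30.0
```

Run:
```python
from h import *
s,R=st();p=s['position']*1000
for up in(.005,0):
    t=tgt(-.1,.0816,up);print(t.round(1),(t-p).round(1))
print('tilt',np.degrees(np.arccos(-R[2,2])))
import cv2
im=cams.get_image('side')
im2=cams.get_image('top')
a=cv2.resize(im[120:220,250:350,::-1],(400,400),interpolation=cv2.INTER_CUBIC)
b=cv2.resize(im2[190:290,280:380,::-1],(400,400),interpolation=cv2.INTER_CUBIC)
cv2.imwrite('pics/s3.png',np.hstack([a,b]))
```

```text
t 5.6 pos [ 367.2 -246.9  161.4] z [ 0.494 -0.076 -0.866] y [ 0.864 -0.075  0.499] q [-0.87 -0.44  1.32  2.52  0.83  0.32 -0.3 ] F [ 0.3 -0.2 -1.4] w 0.053 gf 30.0
[ 393.5 -279.9  107.7] [ 26.2 -33.  -53.7]
[ 395.9 -280.1  103.4] [ 28.7 -33.3 -58. ]
tilt 29.95742041368131
```

View pics/s3.png

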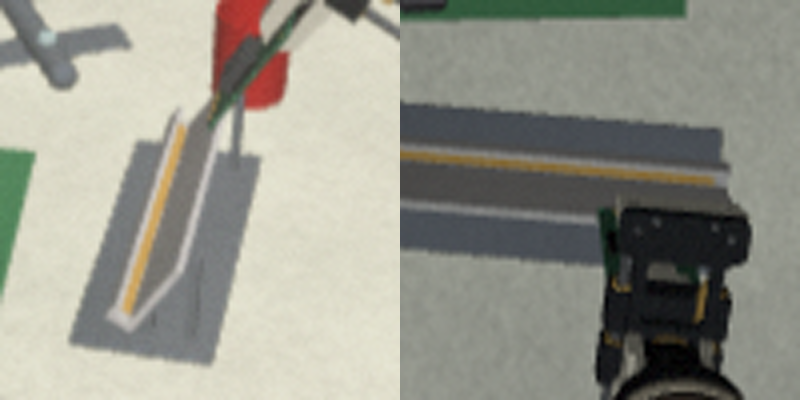

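Joints 2 and 3 hit their limits: a full 30° tilt is not reachable this close to the base. I'll use less tilt, set the board on the ledge, then lean it back.

Run:
```python
from h import *
s,R=st();p=s['position']*1000
for tilt in(10,15,20):
  for up in(.04,.004):
    t=tgt(-.1,.0816,up,.0045,np.radians(tilt));print(tilt,up,t.round(1),(t-p).round(1))
# needed rotation to tilt 12deg exact
y=np.array([np.cos(ST[2]),np.sin(ST[2]),0]);
for tilt in(12,20):
    a=np.radians(tilt);Y=np.array([np.cos(a)*y[0],np.cos(a)*y[1],np.sin(a)]);Z=np.array([np.sin(a)*y[0],np.sin(a)*y[1],-np.cos(a)])
    X=np.cross(Y,Z);T=np.c_[X,Y,Z];print(tilt,Ro.from_matrix(T@R.T).as_rotvec().round(4))
```

```text
t 5.7 pos [ 367.3 -247.4  161.5] z [ 0.494 -0.077 -0.866] y [ 0.863 -0.077  0.499] q [-0.86 -0.44  1.32  2.52  0.83  0.32 -0.3 ] F [-1.7 -0.3 -1.3] w 0.053 gf 30.0
10 0.04 [ 401.7 -280.7  147.3] [ 34.4 -33.3 -14.3]
10 0.004 [ 419.6 -282.4  116.1] [ 52.3 -35.  -45.4]
15 0.04 [ 394.8 -280.   145.7] [ 27.5 -32.6 -15.8]
15 0.004 [ 412.7 -281.7  114.5] [ 45.4 -34.3 -47. ]
20 0.04 [ 388.  -279.4  143.6] [ 20.7 -32.  -18. ]
20 0.004 [ 405.9 -281.1  112.4] [ 38.7 -33.7 -49.1]
12 [0.0593 0.3087 0.0054]
20 [0.0456 0.1698 0.0075]
```

>>> {"fn": "step_arm", "kwargs": {"steps": [[6, -3, 5, 0.0099, 0.0515, 0.0009], [6, -6, 5, 0.0099, 0.0515, 0.0009], [6, -6, 5, 0.0099, 0.0515, 0.0009], [6, -6, 3, 0.0099, 0.0515, 0.0009], [5, -6, 0, 0.0099, 0.0515, 0.0009], [3, -6, 0, 0.0099, 0.0515, 0.0009], [0, 0, -8, 0, 0, 0], [0, 0, -12, 0, 0, 0], [0, 0, -12, 0, 0, 0], [0, 0, 0, 0, 0, 0], [0, 0, 0, 0, 0, 0], [0, 0, 0, 0, 0, 0]]}}

```text
clock: 6.72
position: [0.3609, -0.2473, 0.191]
ee_rot: [2.18, 1.976, 0.204]
force: [-0.7, 1.2, -0.8]
width: 0.054
gripper_force: 30.0
```

```bash
cat >> h.py <<'E'
def near(ys,d,tilts,ups,off=.0045):
    s,R=st();p=s['position']*1000
    print('tilt',np.degrees(np.arccos(-R[2,2])).round(2))
    y=np.array([np.cos(ST[2]),np.sin(ST[2]),0])
    for tl in tilts:
        a=np.radians(tl);Y=np.array([np.cos(a)*y[0],np.cos(a)*y[1],np.sin(a)]);Z=np.array([np.sin(a)*y[0],np.sin(a)*y[1],-np.cos(a)])
        T=np.c_[np.cross(Y,Z),Y,Z];r=Ro.from_matrix(T@R.T).as_rotvec().round(4)
        for up in ups:
            t=tgt(ys,d,up,off,a);print(tl,up,t.round(1),'d',(t-p).round(1),'r',r)
E
python3 - <<'E'
from h import *
near(-.1,.0816,(12,20),(.02,.004,0))
E
```

```text
t 6.7 pos [ 360.9 -247.3  191. ] z [ 0.229 -0.049 -0.972] y [ 0.968 -0.092  0.233] q [-1.04 -0.44  1.32  2.28  0.57  0.8  -0.17] F [-0.7  1.2 -0.8] w 0.054 gf 30.0
tilt 13.57
12 0.02 [ 408.8 -281.4  129.4] d [ 47.9 -34.1 -61.6] r [0.0292 0.0231 0.0058]
12 0.004 [ 416.8 -282.1  115.5] d [ 55.9 -34.9 -75.5] r [0.0292 0.0231 0.0058]
12 0 [ 418.8 -282.3  112.1] d [ 57.9 -35.1 -79. ] r [0.0292 0.0231 0.0058]
20 0.02 [ 398.  -280.3  126.2] d [ 37.  -33.1 -64.8] r [ 0.0155 -0.1158  0.0077]
20 0.004 [ 405.9 -281.1  112.4] d [ 45.  -33.8 -78.6] r [ 0.0155 -0.1158  0.0077]
20 0 [ 407.9 -281.3  108.9] d [ 47.  -34.  -82.1] r [ 0.0155 -0.1158  0.0077]
```

>>> {"fn": "step_arm", "kwargs": {"steps": [[10, -6, 10, 0, 0.01, 0], [15, -6, 10, 0, 0.01, 0], [20, -6, 10, 0, 0.01, 0], [20, -6, 10, 0, 0.01, 0], [20, -6, 10, 0, 0.01, 0], [20, -6, 0, 0, 0.01, 0], [20, -6, 0, 0, 0.01, 0], [0, 0, 0, 0, 0, 0], [0, 0, 0, 0, 0, 0]]}}

```text
clock: 7.47
position: [0.4336, -0.2528, 0.2812]
ee_rot: [2.177, 1.976, 0.141]
force: [-0.3, -1.3, -1.5]
width: 0.057
gripper_force: 30.0
```

```bash
cat > fk.py <<'E'
from h import *
Rz=lambda a:Ro.from_rotvec([0,0,a]).as_matrix()
Ry=lambda a:Ro.from_rotvec([0,a,0]).as_matrix()
D=[([-1.281,.434,.025,1.573,-.012,1.134,-.075],[.239,.577,.227],[-.613,-3.081,.0026]),
([-1.01,.31,.39,1.79,-.13,1.06,-.67],[.4441,.3154,.2266],[2.326,2.11,-.001]),
([-.64,-.43,1.16,2.38,.34,.48,.23],[.3636,-.2758,.2199],[2.002,1.832,.487]),
([-.86,-.44,1.32,2.52,.83,.32,-.3],[.3673,-.2474,.1615],[1.998,1.815,.454]),
([-1.04,-.44,1.32,2.28,.57,.8,-.17],[.3609,-.2473,.191],[2.18,1.976,.204])]
def fk(q,p,sg):
    R=np.eye(3);x=np.zeros(3);k=0;q=np.array(q)
    T=[(p[0],p[1],p[2])]
    for i in range(7):
        a=sg[i]*q[i]+(p[24] if i==0 else p[25] if i==6 else 0)
        R=R@(Rz(a) if i%2==0 else Ry(a));x=x+R@p[3*i:3*i+3]
    return x,R@Ro.from_rotvec([np.pi,0,0]).as_matrix()@np.eye(3)
E
python3 - <<'E'
from fk import *
s,R=st();D.append((list(s['joints']),list(s['position']),list(s['ee_rot'])))
import itertools,json
best=None
# orientation only: find signs & end offsets
for sg in itertools.product([1,-1],repeat=7):
    if sg[0]!=-1 : continue
    def r(o):
        e=[]
        for q,_,rv in D:
            M=Rz(o[0]+sg[0]*q[0])
            for i in range(1,6): M=M@(Rz if i%2==0 else Ry)(sg[i]*q[i])
            M=M@Rz(sg[6]*q[6]+o[1])
            e.append((M@Ro.from_rotvec([0,o[2],0]).as_matrix()).T@Ro.from_rotvec(rv).as_matrix()-np.eye(3))
        return np.ravel(e)
    for o0 in itertools.product((0,np.pi/2,np.pi,-np.pi/2),(0,np.pi/2,np.pi,-np.pi/2)):
        z=least_squares(r,[*o0,0],max_nfev=30)
        if best is None or z.cost<best[0]: best=(z.cost,sg,z.x)
print(best)
E
```

```text
t 7.5 pos [ 433.6 -252.8  281.2] z [ 0.203 -0.082 -0.976] y [ 0.974 -0.087  0.209] q [-1.22 -0.44  1.32  2.02  0.55  1.07 -0.21] F [-0.3 -1.3 -1.5] w 0.057 gf 30.0
(np.float64(0.00032184794065817293), (-1, -1, -1, -1, -1, -1, -1), array([ 3.14608464e+00, -1.56894803e+00, -2.24230754e-03]))
```

```bash
cat > fk.py <<'E'
from h import *
Rz=lambda a:Ro.from_rotvec([0,0,a]).as_matrix()
Ry=lambda a:Ro.from_rotvec([0,a,0]).as_matrix()
D=[([-1.281,.434,.025,1.573,-.012,1.134,-.075],[.239,.577,.227]),
([-1.01,.31,.39,1.79,-.13,1.06,-.67],[.4441,.3154,.2266]),([-1.02,.31,.39,1.79,-.14,1.05,-.67],[.4454,.3193,.2257]),
([-.64,-.43,1.16,2.38,.34,.48,.23],[.3636,-.2758,.2199]),
([-.86,-.44,1.32,2.52,.83,.32,-.3],[.3673,-.2474,.1615]),
([-1.04,-.44,1.32,2.28,.57,.8,-.17],[.3609,-.2473,.191]),([-1.22,-.44,1.32,2.02,.55,1.07,-.21],[.4336,-.2528,.2812])]
def frames(q):
    M=[];R=Rz(np.pi)
    for i in range(7):
        R=R@(Rz if i%2==0 else Ry)(-q[i]);M.append(R)
    return M
def A(q):
    # rows: base h ; after j2 (x,z) ; after j4 (x,y,z); after j6 (x,y,z)
    M=frames(q);return np.c_[[0,0,1],M[0][:,1],M[1][:,[0,2]],M[3],M[5]]
X=np.concatenate([A(q) for q,_ in D]);Y=np.concatenate([p for _,p in D])
W=np.linalg.solve(X.T@X+1e-4*np.eye(X.shape[1]),X.T@Y)
def fk(q):
    R=frames(q)[-1]@Rz(-np.pi/2);return A(q)@W,R
LO=np.array([-2.62,-.44,-1.27,.08,-1.32,.12,-2.74]);HI=np.array([2.62,2.09,1.32,2.57,4.46,2,2.74])
def ik(p,R,q0,reg=1e-3):
    def f(q):
        x,r=fk(q);return np.r_[(x-p)*10,Ro.from_matrix(r@R.T).as_rotvec()*2,reg*(np.array(q)-q0)]
    s=least_squares(f,np.clip(q0,LO+1e-3,HI-1e-3),bounds=(LO,HI));return s.x,np.abs(s.fun[:6]).max()
E
python3 - <<'E'
from fk import *
print(W.round(3),(X@W-Y).reshape(-1,3).round(3)*1000)
y=np.array([np.cos(ST[2]),np.sin(ST[2]),0])
rng=np.random.default_rng(0)
for ys in(-.1,-.012,.087):
  for tl in(0,5,10,15,20,25,30):
    a=np.radians(tl);Yv=np.array([np.cos(a)*y[0],np.cos(a)*y[1],np.sin(a)]);Z=np.array([np.sin(a)*y[0],np.sin(a)*y[1],-np.cos(a)])
    b=None
    for fl in(1,-1):
      T=np.c_[np.cross(fl*Yv,Z),fl*Yv,Z];p=tgt(ys,.0816,.0,.0045,a)/1000
      for k in range(6):
        q0=rng.uniform(LO,HI); q0[[0,2,4]]=rng.uniform(-1,1,3)
        q,e=ik(p,T,q0)
        if b is None or e<b[0]-1e-4:b=(e,q,fl)
    print(ys,tl,b[0].round(4),b[1].round(2),b[2])
E
```

```text
[0.279 0.028 0.    0.546 0.002 0.017 0.426 0.004 0.007 0.371] [[-2. -0. -1.]
 [ 3. -3.  0.]
 [-0.  2.  1.]
 [-0.  2. -1.]
 [-0. -0.  1.]
 [ 1. -2.  1.]
 [-1.  0. -1.]]
-0.1 0 0.0 [ 0.62  0.4  -0.19  1.95  0.1   0.8   0.28] 1
-0.1 5 0.0 [ 0.06  0.39  0.58  2.06 -0.4   0.71  0.8 ] 1
-0.1 10 0.0 [ 1.2   0.42 -0.83  2.09  0.43  0.63  0.02] 1
-0.1 15 0.0 [-0.05  0.36  0.8   2.23 -0.79  0.58  1.25] 1
-0.1 20 0.0 [ 0.62  0.26  0.01  2.27 -0.53  0.35  1.01] 1
-0.1 25 0.0 [ 1.69  0.56 -1.27  2.31  1.03  0.4  -0.44] 1
-0.1 30 0.0 [ 1.03  0.28 -0.33  2.39 -1.32  0.22  1.9 ] 1
-0.012 0 0.0 [ 0.1   0.35  0.27  2.05 -0.13  0.76  0.35] 1
-0.012 5 0.0 [ 1.12  0.48 -1.02  2.09  0.57  0.78 -0.33] 1
-0.012 10 0.0 [ 0.95  0.33 -0.71  2.18  0.35  0.56 -0.09] 1
-0.012 15 0.0 [ 0.13  0.22  0.28  2.31 -0.36  0.4   0.62] 1
-0.012 20 0.0 [ 1.27  0.34 -1.    2.35  0.65  0.32 -0.34] 1
-0.012 25 0.0 [ 0.75  0.2  -0.35  2.44 -0.61  0.12  0.92] 1
-0.012 30 0.0 [ 1.57  0.47 -1.27  2.5   1.7   0.27 -1.27] 1
0.087 0 0.0 [ 0.39  0.34 -0.36  2.07  0.17  0.76 -0.17] 1
0.087 5 0.0 [ 1.07  0.57 -1.27  2.13  0.76  0.88 -0.74] 1
0.087 10 0.0 [ 0.01  0.21  0.1   2.27 -0.05  0.48  0.06] 1
0.087 15 0.0 [ 0.78  0.25 -0.76  2.33  0.47  0.41 -0.45] 1
0.087 20 0.0 [ 0.03  0.14  0.08  2.45 -0.08  0.2   0.09] 1
0.087 25 0.0 [ 0.76  0.19 -0.69  2.51  1.22  0.12 -1.18] 1
0.087 30 0.0165 [ 1.25  0.38 -1.27  2.57  1.83  0.37 -1.73] 1
```

```bash
cat >> fk.py <<'E'
def jac(q):
    x,R=fk(q);J=np.zeros((6,7))
    for i in range(7):
        d=np.array(q,float);d[i]+=1e-5;x1,R1=fk(d);J[:3,i]=(x1-x)/1e-5;J[3:,i]=Ro.from_matrix(R1@R.T).as_rotvec()/1e-5
    return J
def sim(q,rows,sub=4,lam=.0,wt=1.,qr=None,kn=0):
    q=np.array(q,float);p,R=fk(q)
    for r in rows:
        for k in range(sub):
            p=p+np.array(r[:3])/1000/sub;R=Ro.from_rotvec(np.array(r[3:])/sub).as_matrix()@R
            for it in range(2):
                x,Q=fk(q);e=np.r_[p-x,Ro.from_matrix(R@Q.T).as_rotvec()];J=jac(q)
                P=J.T@np.linalg.inv(J@J.T+lam*np.eye(6));dq=P@e
                if kn and it==0: dq+=(np.eye(7)-P@J)@(kn*(np.array(qr)-q))
                q=np.clip(q+dq,LO,HI)
        x,Q=fk(q)
        e=np.linalg.norm(p-x)
        if e>.005:p,R=x,Q   # not made up
    return q
E
python3 - <<'E'
from fk import *
t=[-.0041,-.0434,0];z=[0,0,0]
rows=[[-2,-15,0]+z,[-4,-30,0]+z]+[[-4,-33,0]+z]*3+[[-4,-33,0]+t]+[[-5,-33,0]+t]*9+[[-4,-33,0]+t]*2+[[-4,-30,0]+z,[0,-25,0]+z]
q0=[-1.02,.31,.39,1.79,-.14,1.05,-.67]
print('obs C [-.64,-.43,1.16,2.38,.34,.48,.23]')
r0=[[17,-21.7,0,0,0,-.106]]*12
qa=[-1.281,.434,.025,1.573,-.012,1.134,-.075]
print('obs B [-1.01,.31,.39,1.79,-.13,1.06,-.67]')
mid=(LO+HI)/2
for kw in(dict(),dict(lam=1e-3),dict(lam=1e-2),dict(qr=qa,kn=.05),dict(qr=mid,kn=.02)):
    print(kw,sim(qa,r0,**kw).round(2),sim(q0,rows,**kw).round(2))
E
```

```text
obs C [-.64,-.43,1.16,2.38,.34,.48,.23]
obs B [-1.01,.31,.39,1.79,-.13,1.06,-.67]
{} [-1.02  0.31  0.39  1.79 -0.13  1.07 -0.68] [-0.68 -0.44  1.15  2.37  0.44  0.53  0.12]
{'lam': 0.001} [-1.02  0.31  0.39  1.79 -0.13  1.07 -0.68] [-0.68 -0.44  1.15  2.37  0.44  0.53  0.12]
{'lam': 0.01} [-1.02  0.31  0.39  1.79 -0.13  1.07 -0.68] [-0.68 -0.44  1.15  2.37  0.44  0.53  0.11]
{'qr': [-1.281, 0.434, 0.025, 1.573, -0.012, 1.134, -0.075], 'kn': 0.05} [-1.02  0.31  0.39  1.79 -0.13  1.07 -0.67] [-0.64 -0.44  1.15  2.37  0.34  0.5   0.23]
{'qr': array([0.   , 0.825, 0.025, 1.325, 1.57 , 1.06 , 0.   ]), 'kn': 0.02} [-0.6   0.31 -0.15  1.77  0.05  1.07 -0.86] [-0.57 -0.37  1.15  2.36  0.12  0.47  0.45]
```

```bash
cat > plan.py <<'E'
from fk import *
def line(q,p1,yaw,tilt):
    "rows from current sim q to pose (p1 mm, yaw of closing axis, tilt deg)"
    x,R=fk(q);a=np.radians(tilt);y=np.array([np.cos(yaw),np.sin(yaw),0])
    Y=np.array([np.cos(a)*y[0],np.cos(a)*y[1],np.sin(a)]);Z=np.array([np.sin(a)*y[0],np.sin(a)*y[1],-np.cos(a)])
    r=Ro.from_matrix(np.c_[np.cross(Y,Z),Y,Z]@R.T).as_rotvec();d=np.array(p1)-x*1000
    n=int(np.ceil(max(np.linalg.norm(d)/33,np.linalg.norm(r)/.1,1)));return [list(d/n)+list(r/n)]*n
E
python3 - <<'E'
from plan import *
s,R=st();q=s['joints'];yaw=ST[2]
c,sn=np.cos(yaw),np.sin(yaw)
end=[(tgt(-.1,.0816,.06,.0055),yaw,30),(tgt(-.1,.0816,.0,.0055),yaw,30)]
rng=np.random.default_rng(1);best=[]
for k in range(40):
    W_=[]
    for j in range(rng.integers(1,4)):
        r=rng.uniform(400,800);th=rng.uniform(-.7,.6)
        W_.append(((r*np.cos(th),r*np.sin(th),rng.uniform(260,420)),yaw+rng.uniform(-.8,.8),rng.uniform(-30,30)))
    W_.append((tgt(-.1,.0816,.15,.0055),yaw,20))
    x=q;n=0
    for w in W_:
        L=line(x,*w);n+=len(L);x=sim(x,L,sub=2)
    x3=x.copy()
    for w in end: x=sim(x,line(x,*w),sub=2)
    e=np.linalg.norm(fk(x)[0]*1000-end[-1][0]);best.append((e+n*.05,e,n,x3.round(2),x.round(2),W_))
best.sort(key=lambda b:b[0])
for b in best[:4]:
    print(b[0].round(1),b[1].round(1),b[2],b[3],b[4])
    for w in b[5]:print('   ',np.round(w[0]),round(w[1],2),round(w[2]))
E
```

```text
t 7.5 pos [ 433.6 -252.8  281.2] z [ 0.203 -0.082 -0.976] y [ 0.974 -0.087  0.209] q [-1.22 -0.44  1.32  2.02  0.55  1.07 -0.21] F [-0.3 -1.3 -1.5] w 0.057 gf 30.0
165.2 162.5 55 [-1.55 -0.44 -0.04  2.57  0.69  1.57 -1.73] [-1.23 -0.44  1.32  2.55  1.57  0.37 -0.89]
    [ 442. -256.  267.] -0.62 -18
    [611. -70. 413.] 0.63 18
    [616. 259. 410.] -0.86 -23
    [ 321. -273.  233.] -0.1 20
173.4 171.4 41 [-1.32 -0.44  0.21  2.57  0.92  1.55 -1.28] [-1.24 -0.44  1.32  2.55  1.58  0.35 -0.91]
    [ 680. -383.  412.] -0.4 -5
    [ 721. -122.  348.] -0.85 15
    [ 321. -273.  233.] -0.1 20
209.0 207.3 35 [-0.94 -0.44  0.57  2.47  0.81  1.18 -0.76] [-1.19 -0.27  1.32  2.56  1.44  0.12 -0.72]
    [691.  57. 306.] 0.36 -15
    [ 321. -273.  233.] -0.1 20
210.2 207.1 62 [-0.95 -0.44  0.58  2.44  0.82  1.24 -0.71] [-1.18 -0.27  1.32  2.56  1.45  0.12 -0.73]
    [ 715. -340.  336.] -0.28 7
    [ 421. -270.  336.] 0.13 -7
    [ 783. -136.  308.] 0.41 -2
    [ 321. -273.  233.] -0.1 20
```

>>> {"fn": "step_arm", "kwargs": {"steps": [[15, 15, 10, 0, 0, 0], [20, 20, 10, 0, 0, 0], [20, 20, 10, 0, 0, 0], [20, 20, 10, 0, 0, 0], [20, 20, 0, 0, 0, 0], [20, 20, 0, 0, 0, 0]]}}

```text
clock: 7.97
position: [0.5199, -0.1291, 0.3342]
ee_rot: [2.161, 1.96, 0.16]
force: [0.4, 0.2, -1.3]
width: 0.056
gripper_force: 30.0
```

```bash
python3 -c "
from h import *
st()"
```

```text
t 8.0 pos [ 519.9 -129.1  334.2] z [ 0.227 -0.089 -0.97 ] y [ 0.968 -0.087  0.234] q [-1.59 -0.44  1.32  1.89  0.61  1.21 -0.52] F [ 0.4  0.2 -1.3] w 0.056 gf 30.0
```

>>> {"fn": "step_arm", "kwargs": {"steps": [[0, 0, 0, 0, 0, 0], [0, 0, 0, 0, 0, 0], [0, 0, 0, 0, 0, 0], [0, 0, 0, 0, 0, 0], [0, 0, 0, 0, 0, 0], [0, 0, 0, 0, 0, 0], [0, 0, 0, 0, 0, 0], [0, 0, 0, 0, 0, 0], [0, 0, 0, 0, 0, 0], [0, 0, 0, 0, 0, 0], [0, 0, 0, 0, 0, 0], [0, 0, 0, 0, 0, 0]]}}

```text
clock: 8.97
position: [0.52, -0.1297, 0.3348]
ee_rot: [2.16, 1.96, 0.161]
force: [-0.8, -0.5, -2.9]
width: 0.053
gripper_force: 30.0
```

Run:
```python
from plan import *
st()
q=[-1.22,-.44,1.32,2.02,.55,1.07,-.21]
rows=[[15,15,10,0,0,0]]+[[20,20,10,0,0,0]]*3+[[20,20,0,0,0,0]]*2
for kw in(dict(),dict(qr=D[0][0],kn=.05),dict(qr=D[0][0],kn=.1)):
    a=sim(q,rows,**kw);print(kw,a.round(2),sim(a,[[0]*6]*14,**kw).round(2))
```

```text
t 9.0 pos [ 520.  -129.7  334.8] z [ 0.227 -0.089 -0.97 ] y [ 0.968 -0.086  0.235] q [-1.58 -0.44  1.32  1.88  0.61  1.21 -0.52] F [-0.8 -0.5 -2.9] w 0.053 gf 30.0
{} [-1.76 -0.44  1.32  1.82  0.61  1.2  -0.48] [-1.76 -0.44  1.32  1.82  0.61  1.2  -0.48]
{'qr': [-1.281, 0.434, 0.025, 1.573, -0.012, 1.134, -0.075], 'kn': 0.05} [-1.41  0.09  1.32  1.82 -0.09  1.    0.21] [-0.75  0.05  0.57  1.8   0.02  1.    0.08]
{'qr': [-1.281, 0.434, 0.025, 1.573, -0.012, 1.134, -0.075], 'kn': 0.1} [-0.86  0.13  0.9   1.79 -0.08  1.01  0.18] [-0.6   0.11  0.59  1.78 -0.02  1.01  0.11]
```

```bash
cat > search.py <<'E'
import sys
from plan import *
def search(q,end,N,seed=0,nw=(1,4),rl=(400,800),zl=(260,450),yl=.8):
    rng=np.random.default_rng(seed);best=[];yaw=ST[2]
    for k in range(N):
        Wp=[]
        for j in range(rng.integers(*nw)):
            r=rng.uniform(*rl);th=rng.uniform(-.6,.6)
            Wp.append((np.round((r*np.cos(th),r*np.sin(th),rng.uniform(*zl)),-1),round(yaw+rng.uniform(-yl,yl),1),int(rng.uniform(-25,35))))
        x=q;n=0
        for w in Wp+end:
            L=line(x,*w);n+=len(L);x=sim(x,L,sub=1)
            if w is end[0]: x3=x.copy()
        e=np.linalg.norm(fk(x)[0]*1000-end[-1][0]);best.append((e+n*.1,e,n,x3.round(2),x.round(2),Wp))
    best.sort(key=lambda b:b[0]);return best
def show(b):
    for c in b:
        print(c[0].round(1),c[1].round(1),c[2],c[3],c[4])
        for w in c[5]:print('   ',w[0],w[1],w[2])
E
time timeout 500 python3 - <<'E'
from search import *
s,R=st();yaw=ST[2]
end=[(np.array([430,-280,250.]),yaw,0),(tgt(-.1,.0816,.03,.0055,np.radians(15)),yaw,15),(tgt(-.1,.0816,.0,.0055),yaw,30)]
show(search(s['joints'],end,150)[:4])
E
```

```text
t 9.0 pos [ 520.  -129.7  334.8] z [ 0.227 -0.089 -0.97 ] y [ 0.968 -0.086  0.235] q [-1.58 -0.44  1.32  1.88  0.61  1.21 -0.52] F [-0.8 -0.5 -2.9] w 0.053 gf 30.0
22.1 17.6 45 [-0.15  0.28  0.79  1.84 -0.22  1.11  0.63] [ 0.58  0.26  0.2   2.41 -1.32  0.37  2.04]
    [410. 180. 420.] -0.7 26
    [580. 180. 310.] -0.6 25
    [ 580. -260.  330.] 0.5 3
22.1 18.2 39 [-0.16  0.28  0.81  1.84 -0.23  1.11  0.63] [ 0.57  0.26  0.22  2.41 -1.32  0.37  2.05]
    [460. -60. 400.] -0.2 10
    [430. 120. 310.] -0.6 26
    [630. -10. 430.] -0.8 16
25.1 20.8 43 [-0.22  0.3   0.9   1.84 -0.26  1.12  0.67] [ 0.5   0.27  0.3   2.42 -1.32  0.4   2.06]
    [ 510. -140.  350.] -0.2 -9
    [360. 230. 370.] -0.4 25
    [550. 230. 290.] -0.7 -10
27.1 20.9 62 [-0.22  0.3   0.9   1.84 -0.26  1.12  0.68] [ 0.5   0.27  0.3   2.42 -1.32  0.4   2.06]
    [600. 340. 440.] -0.9 26
    [680. 410. 290.] 0.7 28
    [730. -20. 300.] 0.4 30
real	0m22.670s
user	0m23.158s
sys	0m0.047s
```

```bash
cat >> search.py <<'E'
def rows(q,wps):
    for w in wps:
        L=line(q,*w);q=sim(q,L,sub=2);print(w[0],'n',len(L),np.round(L[0],4).tolist(),'q',q.round(2),'err',(fk(q)[0]*1000-w[0]).round(1))
    return q
E
python3 - <<'E'
from search import *
s,R=st()
rows(s['joints'],[((460,-60,400),-.2,10),((430,120,310),-.6,26),((630,-10,430),-.8,16),((430,-280,250),ST[2],0)])
E
```

```text
t 9.0 pos [ 520.  -129.7  334.8] z [ 0.227 -0.089 -0.97 ] y [ 0.968 -0.086  0.235] q [-1.58 -0.44  1.32  1.88  0.61  1.21 -0.52] F [-0.8 -0.5 -2.9] w 0.053 gf 30.0
(460, -60, 400) n 4 [-14.3765, 17.7519, 16.3372, 0.0188, 0.0131, -0.0243] q [-1.42 -0.39  1.03  1.82  0.43  1.39 -0.65] err [ 0. -0.  0.]
(430, 120, 310) n 7 [-4.2857, 25.7143, -12.8571, -0.0156, -0.037, -0.0568] q [-1.33 -0.1   0.53  2.1   0.56  1.11 -1.65] err [-0.  0. -0.]
(630, -10, 430) n 9 [22.2222, -14.4445, 13.3333, 0.0125, 0.0149, -0.0222] q [-0.83  0.3   0.87  1.43 -0.03  1.32 -0.8 ] err [-0.  0.  0.]
(430, -280, 250) n 12 [-16.6667, -22.5, -15.0, 0.0103, 0.0214, 0.0584] q [-0.16  0.28  0.81  1.84 -0.23  1.11  0.63] err [0. 0. 0.]
```

>>> {"fn": "step_arm", "kwargs": {"steps": [[-14, 18, 16, 0.0188, 0.0131, -0.0243], [-14, 18, 16, 0.0188, 0.0131, -0.0243], [-14, 18, 16, 0.0188, 0.0131, -0.0243], [-14, 18, 16, 0.0188, 0.0131, -0.0243], [-4, 26, -13, -0.0156, -0.037, -0.0568], [-4, 26, -13, -0.0156, -0.037, -0.0568], [-4, 26, -13, -0.0156, -0.037, -0.0568], [-4, 26, -13, -0.0156, -0.037, -0.0568], [-4, 26, -13, -0.0156, -0.037, -0.0568], [-4, 26, -13, -0.0156, -0.037, -0.0568], [-4, 26, -13, -0.0156, -0.037, -0.0568], [0, 0, 0, 0, 0, 0]]}}

```text
clock: 9.97
position: [0.4339, 0.1303, 0.3051]
ee_rot: [2.405, 1.276, 0.293]
force: [-0.5, 0.4, -1.0]
width: 0.056
gripper_force: 30.0
```

Run:
```python
from search import *
s,R=st()
rows(s['joints'],[((630,-10,430),-.8,16),((430,-280,250),ST[2],0)])
```

```text
t 10.0 pos [433.9 130.3 305.1] z [ 0.363 -0.249 -0.898] y [ 0.744 -0.503  0.44 ] q [-1.33 -0.07  0.53  2.09  0.55  1.1  -1.65] F [-0.5  0.4 -1. ] w 0.056 gf 30.0
(630, -10, 430) n 9 [21.8332, -15.8717, 13.8405, 0.0128, 0.0149, -0.0226] q [-0.82  0.3   0.85  1.43 -0.02  1.32 -0.8 ] err [-0.  0.  0.]
(430, -280, 250) n 12 [-16.6667, -22.5, -15.0, 0.0103, 0.0214, 0.0584] q [-0.15  0.28  0.8   1.84 -0.22  1.11  0.63] err [0. 0. 0.]
```

Sim matches reality. Continue.

>>> {"fn": "step_arm", "kwargs": {"steps": [[22, -16, 14, 0.0128, 0.0149, -0.0226], [22, -16, 14, 0.0128, 0.0149, -0.0226], [22, -16, 14, 0.0128, 0.0149, -0.0226], [22, -16, 14, 0.0128, 0.0149, -0.0226], [22, -16, 14, 0.0128, 0.0149, -0.0226], [22, -16, 14, 0.0128, 0.0149, -0.0226], [22, -16, 14, 0.0128, 0.0149, -0.0226], [22, -16, 14, 0.0128, 0.0149, -0.0226], [22, -16, 14, 0.0128, 0.0149, -0.0226], [0, 0, 0, 0, 0, 0]]}}

```text
clock: 10.8
position: [0.6375, -0.0248, 0.4357]
ee_rot: [2.671, 1.067, 0.153]
force: [-0.8, -1.8, -1.4]
width: 0.052
gripper_force: 30.0
```

>>> {"fn": "step_arm", "kwargs": {"steps": [[-16.7, -22.5, -15, 0.0103, 0.0214, 0.0584], [-16.7, -22.5, -15, 0.0103, 0.0214, 0.0584], [-16.7, -22.5, -15, 0.0103, 0.0214, 0.0584], [-16.7, -22.5, -15, 0.0103, 0.0214, 0.0584], [-16.7, -22.5, -15, 0.0103, 0.0214, 0.0584], [-16.7, -22.5, -15, 0.0103, 0.0214, 0.0584], [-16.7, -22.5, -15, 0.0103, 0.0214, 0.0584], [-16.7, -22.5, -15, 0.0103, 0.0214, 0.0584], [-16.7, -22.5, -15, 0.0103, 0.0214, 0.0584], [-16.7, -22.5, -15, 0.0103, 0.0214, 0.0584], [-16.7, -22.5, -15, 0.0103, 0.0214, 0.0584], [-16.7, -22.5, -15, 0.0103, 0.0214, 0.0584], [0, 0, 0, 0, 0, 0], [0, 0, 0, 0, 0, 0]]}}

```text
clock: 11.97
position: [0.4321, -0.291, 0.253]
ee_rot: [-2.33, -2.102, 0.004]
force: [0.1, 0.4, -1.1]
width: 0.051
gripper_force: 30.0
```

Run:
```python
from search import *
s,R=st()
for t in(24,26,28):
    rows(s['joints'],[(tgt(-.1,.0816,.03,.0055,np.radians(t)),ST[2],t),(tgt(-.1,.0816,.0,.0055,np.radians(t)),ST[2],t)])
```

```text
t 12.0 pos [ 432.1 -291.   253. ] z [-0.004  0.001 -1.   ] y [ 0.995 -0.103 -0.004] q [-0.14  0.29  0.82  1.83 -0.23  1.12  0.66] F [ 0.1  0.4 -1.1] w 0.051 gf 30.0
[ 388.58352785 -279.42976777  133.27607134] n 5 [-7.4147, 2.2389, -23.5963, -0.0084, -0.0842, 0.0015] q [ 0.2   0.2   0.56  2.35 -0.93  0.45  1.46] err [ 0. -0.  0.]
[ 403.51589124 -280.8526253   107.29530934] n 1 [14.8986, -1.401, -26.0135, 0.0001, 0.0001, 0.0] q [ 0.26  0.27  0.49  2.35 -1.09  0.41  1.61] err [-0.  0.  0.]
[ 386.01379204 -279.1849058   132.07235618] n 5 [-7.9287, 2.2879, -23.8371, -0.0091, -0.0911, 0.0015] q [ 0.25  0.19  0.54  2.37 -1.04  0.43  1.6 ] err [ 0. -0.  0.]
[ 400.94615543 -280.60776333  106.09159418] n 1 [14.884, -1.3892, -26.0301, 0.0001, 0.0002, 0.0] q [ 0.31  0.27  0.46  2.37 -1.23  0.41  1.76] err [-0.  0.  0.]
[ 383.48744128 -278.94417785  130.77928558] n 5 [-8.4339, 2.3361, -24.0957, -0.0098, -0.0981, 0.0015] q [ 0.3   0.19  0.51  2.4  -1.17  0.43  1.75] err [ 0.1 -0.   0.1]
[ 398.41980467 -280.36703538  104.79852358] n 1 [14.8781, -1.3802, -26.0456, 0.0001, 0.0002, 0.0] q [ 0.35  0.27  0.44  2.4  -1.32  0.42  1.92] err [-5.7  2.4 -2.8]
```

>>> {"fn": "step_arm", "kwargs": {"steps": [[-4, 1.1, -12, -0.0046, -0.0455, 0.0007], [-4, 1.1, -12, -0.0046, -0.0455, 0.0007], [-4, 1.1, -12, -0.0046, -0.0455, 0.0007], [-4, 1.1, -12, -0.0046, -0.0455, 0.0007], [-4, 1.1, -12, -0.0046, -0.0455, 0.0007], [-4, 1.1, -12, -0.0046, -0.0455, 0.0007], [-4, 1.1, -12, -0.0046, -0.0455, 0.0007], [-4, 1.1, -12, -0.0046, -0.0455, 0.0007], [-4, 1.1, -12, -0.0046, -0.0455, 0.0007], [-4, 1.1, -12, -0.0046, -0.0455, 0.0007], [0, 0, 0, 0, 0, 0], [0, 0, 0, 0, 0, 0]]}}

```text
clock: 12.97
position: [0.3954, -0.2778, 0.1373]
ee_rot: [2.059, 1.876, 0.424]
force: [0.1, -0.6, -1.4]
width: 0.053
gripper_force: 30.0
```

Run:
```python
from search import *
near(-.1,.0816,(26,),(.03,.004,0),.0055)
import cv2
im=cams.get_image('side')
im2=cams.get_image('top')
a=cv2.resize(im[120:220,250:350,::-1],(400,400),interpolation=cv2.INTER_CUBIC)
b=cv2.resize(im2[190:290,280:380,::-1],(400,400),interpolation=cv2.INTER_CUBIC)
cv2.imwrite('pics/s4.png',np.hstack([a,b]))
```

```text
t 13.0 pos [ 395.4 -277.8  137.3] z [ 0.426 -0.037 -0.904] y [ 0.9   -0.084  0.428] q [ 0.23  0.19  0.53  2.37 -1.    0.43  1.54] F [ 0.1 -0.6 -1.4] w 0.053 gf 30.0
tilt 25.33
26 0.03 [ 386.  -279.2  132.1] d [-9.4 -1.4 -5.2] r [-0.0033 -0.0114 -0.003 ]
26 0.004 [ 399.  -280.4  109.6] d [  3.5  -2.6 -27.7] r [-0.0033 -0.0114 -0.003 ]
26 0 [ 400.9 -280.6  106.1] d [  5.5  -2.8 -31.2] r [-0.0033 -0.0114 -0.003 ]
```

View pics/s4.png

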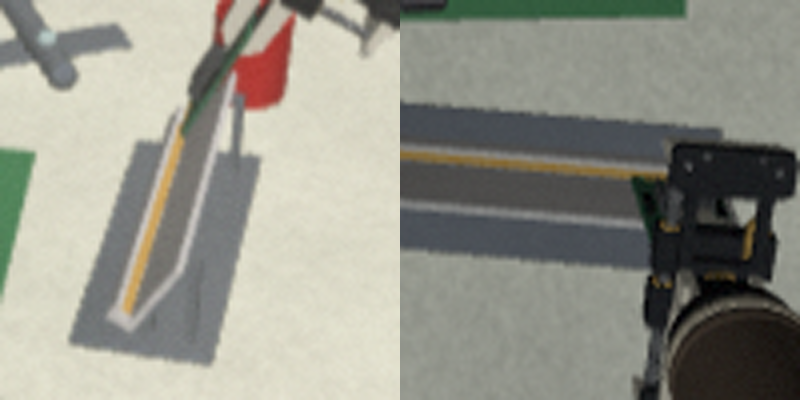

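The board is over the ledge near the far end, aligned with it. I'll correct 9 mm and then lower along the slope.

>>> {"fn": "step_arm", "kwargs": {"steps": [[-5, -0.7, -2, -0.002, -0.006, -0.0015], [-4.4, -0.7, -3, -0.0013, -0.0054, -0.0015], [0, 0, 0, 0, 0, 0], [4, -0.3, -7, 0, 0, 0], [5, -0.5, -8.7, 0, 0, 0], [4, -0.4, -6.8, 0, 0, 0], [0, 0, 0, 0, 0, 0], [0, 0, 0, 0, 0, 0], [0, 0, 0, 0, 0, 0]]}}

```text
clock: 13.82
position: [0.3996, -0.2809, 0.1103]
ee_rot: [2.048, 1.867, 0.431]
force: [-0.5, 0.1, -0.7]
width: 0.053
gripper_force: 30.0
```

Run:
```python
from search import *
near(-.1,.0816,(26,),(.004,0),.0055)
```

```text
t 13.8 pos [ 399.6 -280.9  110.3] z [ 0.438 -0.043 -0.898] y [ 0.894 -0.083  0.44 ] q [ 0.33  0.26  0.44  2.39 -1.25  0.39  1.79] F [-0.5  0.1 -0.7] w 0.053 gf 30.0
tilt 26.1
26 0.004 [ 399.  -280.4  109.6] d [-0.7  0.5 -0.8] r [ 0.0021  0.0015 -0.0019]
26 0 [ 400.9 -280.6  106.1] d [ 1.3  0.3 -4.2] r [ 0.0021  0.0015 -0.0019]
```

>>> {"fn": "step_arm", "kwargs": {"steps": [[0.7, 0, -1.2, 0, 0, 0], [0.7, 0, -1.2, 0, 0, 0], [0.7, 0, -1.2, 0, 0, 0], [0, 0, 0, 0, 0, 0]]}}

```text
clock: 14.15
position: [0.4013, -0.2809, 0.1062]
ee_rot: [2.049, 1.866, 0.431]
force: [-0.9, -0.1, -1.5]
width: 0.048
gripper_force: 30.0
```

>>> {"fn": "step_arm", "kwargs": {"steps": [[0.5, 0, -0.9, 0, 0, 0], [0, 0, 0, 0, 0, 0]]}}

```text
clock: 14.32
position: [0.4013, -0.2812, 0.1058]
ee_rot: [2.05, 1.865, 0.431]
force: [-8.6, 2.5, 12.3]
width: 0.05
gripper_force: 30.0
```

>>> {"fn": "step_arm", "kwargs": {"steps": [[0.5, 0, -0.9, 0, 0, 0], [0, 0, 0, 0, 0, 0]]}}

```text
clock: 14.48
position: [0.4015, -0.2815, 0.1054]
ee_rot: [2.05, 1.863, 0.432]
force: [-15.3, 4.3, 25.1]
width: 0.052
gripper_force: 30.0
```

Contact with the ledge at the predicted height. Releasing and withdrawing along the board.

>>> {"fn": "step_arm", "kwargs": {"steps": [[-0.5, 0, 0.9, 0, 0, 0], [0, 0, 0, 0, 0, 0], [0, 0, 0, 0, 0, 0], [0, 0, 0, 0, 0, 0], [0, 0, 0, 0, 0, 0]], "gripper": 0.3}}

```text
clock: 14.9
position: [0.4018, -0.2809, 0.1052]
ee_rot: [2.049, 1.867, 0.43]
force: [0.0, 0.6, 0.2]
width: 0.29
gripper_force: 0.0
```

>>> {"fn": "step_arm", "kwargs": {"steps": [[-4, 0.4, 9, 0, 0, 0], [-7, 0.8, 18, 0, 0, 0], [-7, 0.8, 18, 0, 0, 0], [0, 0, 20, 0, 0, 0], [3, 0, 25, 0, 0.04, 0], [3, 0, 25, 0, 0.04, 0], [3, 0, 20, 0, 0.04, 0], [0, 0, 0, 0, 0, 0]]}}

```text
clock: 15.57
position: [0.3958, -0.2781, 0.2305]
ee_rot: [2.098, 1.924, 0.345]
force: [2.7, -1.1, 0.9]
width: 0.3
gripper_force: 0.0
```

Run:
```python
from search import *
st()
import cv2
im=cams.get_image('side')
im2=cams.get_image('top')
a=cv2.resize(im[110:210,250:350,::-1],(400,400),interpolation=cv2.INTER_CUBIC)
b=cv2.resize(im2[190:290,280:380,::-1],(400,400),interpolation=cv2.INTER_CUBIC)
cv2.imwrite('pics/s5.png',np.hstack([a,b]))
```

```text
t 15.6 pos [ 395.8 -278.1  230.5] z [ 0.354 -0.04  -0.934] y [ 0.931 -0.079  0.356] q [ 0.06  0.01  0.6   2.19 -0.33  0.65  0.81] F [ 2.7 -1.1  0.9] w 0.300 gf 0.0
```

View pics/s5.png

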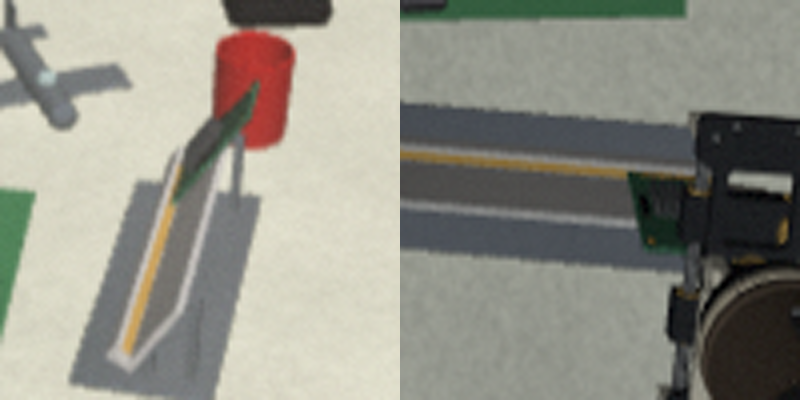

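Narrow board is seated and leaning, sink outwards. Now plan the mid board's path with the arm model.

```bash
cat > s2.py <<'E'
from search import *
def chain(q,rack,ys,t,N,seed=0,fl=0):
    rng=np.random.default_rng(seed);out=[];a=np.radians(t);yaw=ST[2]+fl*np.pi
    s_=-1 if fl else 1
    up=np.array([*rack,230.])
    dn=up+[0,0,-140]
    pre=tgt(ys,.0816,.0,.0055,0)+[0,0,130]
    e1=tgt(ys,.0816,.03,.0055,a);e2=tgt(ys,.0816,0,.0055,a)
    def rw():
        r=rng.uniform(380,700);th=rng.uniform(-.6,.7)
        return (np.round((r*np.cos(th),r*np.sin(th),rng.uniform(240,420)),-1),round(yaw+rng.uniform(-.8,.8),1),s_*int(rng.uniform(-20,20)))
    for k in range(N):
        A_=[rw() for _ in range(rng.integers(0,2))];B_=[rw() for _ in range(rng.integers(0,2))]
        x=q;n=0;ms=[];err=0
        for w in A_+[(up,yaw,0),(dn,yaw,0),(up,yaw,0)]+B_+[(pre,yaw,0),(e1,yaw,s_*t),(e2,yaw,s_*t)]:
            L=line(x,*w);n+=len(L);x=sim(x,L,sub=1);ms.append(min((x-LO).min(),(HI-x).min()));err=max(err,np.linalg.norm(fk(x)[0]*1000-w[0]))
        out.append((err-60*min(min(ms),.15)+.15*n,err,n,x.round(2),round(min(ms),2),A_,B_))
    out.sort(key=lambda o:o[0]);return out
E
python3 - <<'E'
from s2 import *
s,R=st()
for t in(26,):
  for fl in(0,1):
    for o in chain(s['joints'],(503,305),-.012,t,60,fl=fl)[:2]: print(t,fl,*o)
E
```

```text
t 15.7 pos [ 393.8 -276.3  226.9] z [ 0.353 -0.035 -0.935] y [ 0.932 -0.078  0.355] q [ 0.07  0.01  0.6   2.2  -0.34  0.64  0.82] F [-0.2  0.2  0.9] w 0.300 gf 0.0
26 0 6.589472972130723 2.9934620161506236 54 [ 0.3   0.18  0.17  2.47 -1.24  0.2   1.57] 0.08 [(array([560.,  70., 390.]), np.float64(0.0), -8)] []
26 0 6.755252390812554 2.8284048614386954 52 [ 0.38  0.18  0.09  2.47 -1.21  0.18  1.53] 0.06 [(array([470., 190., 320.]), np.float64(0.0), -14)] []
26 1 12.478353293293294 1.6783532932932947 72 [ 1.27  0.3  -0.91  2.45  0.89  0.12  2.61] 0.0 [] [(array([530., 270., 400.]), np.float64(3.2), 18)]
26 1 14.931069738142048 1.8810697381420485 87 [ 1.27  0.3  -0.91  2.45  0.88  0.12  2.61] 0.0 [(array([390., -60., 270.]), np.float64(3.0), -11)] [(array([ 390., -230.,  310.]), np.float64(2.6), 16)]
```

Run:
```python
from s2 import *
s,R=st()
rows(s['joints'],[((560,70,390),0,-8),((503,305,230),-.09,0)])
```

```text
t 15.7 pos [ 393.8 -276.3  226.9] z [ 0.353 -0.035 -0.935] y [ 0.932 -0.078  0.355] q [ 0.07  0.01  0.6   2.2  -0.34  0.64  0.82] F [-0.2  0.2  0.9] w 0.300 gf 0.0
(560, 70, 390) n 13 [12.9587, 26.5927, 12.7802, 0.0021, 0.0386, 0.0064] q [-0.37  0.35  0.25  1.32 -0.1   1.62 -0.12] err [-0. -0. -0.]
(503, 305, 230) n 9 [-6.3333, 26.1111, -17.7778, -0.0007, -0.0155, -0.01] q [-0.74  0.37  0.15  1.66 -0.06  1.11 -0.67] err [-0. -0. -0.]
```

>>> {"fn": "step_arm", "kwargs": {"steps": [[13, 26.6, 12.8, 0.0021, 0.0386, 0.0064], [13, 26.6, 12.8, 0.0021, 0.0386, 0.0064], [13, 26.6, 12.8, 0.0021, 0.0386, 0.0064], [13, 26.6, 12.8, 0.0021, 0.0386, 0.0064], [13, 26.6, 12.8, 0.0021, 0.0386, 0.0064], [13, 26.6, 12.8, 0.0021, 0.0386, 0.0064], [13, 26.6, 12.8, 0.0021, 0.0386, 0.0064], [13, 26.6, 12.8, 0.0021, 0.0386, 0.0064], [13, 26.6, 12.8, 0.0021, 0.0386, 0.0064], [13, 26.6, 12.8, 0.0021, 0.0386, 0.0064], [13, 26.6, 12.8, 0.0021, 0.0386, 0.0064], [13, 26.6, 12.8, 0.0021, 0.0386, 0.0064], [13, 26.6, 12.8, 0.0021, 0.0386, 0.0064], [0, 0, 0, 0, 0, 0]], "gripper": 0.35}}

```text
clock: 16.83
position: [0.563, 0.0752, 0.3899]
ee_rot: [-2.135, -2.152, 0.15]
force: [-1.2, 0.1, -1.8]
width: 0.342
gripper_force: 0.0
```

>>> {"fn": "step_arm", "kwargs": {"steps": [[-6.3, 26, -18, -0.0007, -0.0155, -0.01], [-6.3, 26, -18, -0.0007, -0.0155, -0.01], [-6.3, 26, -18, -0.0007, -0.0155, -0.01], [-6.3, 26, -18, -0.0007, -0.0155, -0.01], [-6.3, 26, -18, -0.0007, -0.0155, -0.01], [-6.3, 26, -18, -0.0007, -0.0155, -0.01], [-6.3, 26, -18, -0.0007, -0.0155, -0.01], [-6.3, 26, -18, -0.0007, -0.0155, -0.01], [-6.3, 26, -18, -0.0007, -0.0155, -0.01], [0, 0, 0, 0, 0, 0], [0, 0, 0, 0, 0, 0]]}}

```text
clock: 17.75
position: [0.5018, 0.303, 0.227]
ee_rot: [-2.314, -2.119, 0.007]
force: [0.4, -1.0, 0.3]
width: 0.354
gripper_force: 0.0
```

```bash
cat >> search.py <<'E'
def to(p,yaw,tilt):
    "delta from the measured pose"
    s,R=st();L=line(s['joints'],p,yaw,tilt);a=np.radians(tilt);y=np.array([np.cos(yaw),np.sin(yaw),0])
    Y=np.array([np.cos(a)*y[0],np.cos(a)*y[1],np.sin(a)]);Z=np.array([np.sin(a)*y[0],np.sin(a)*y[1],-np.cos(a)])
    print('delta',(np.array(p)-s['position']*1000).round(1),Ro.from_matrix(np.c_[np.cross(Y,Z),Y,Z]@R.T).as_rotvec().round(4))
E
python3 - <<'E'
from s2 import *
to((503,305,90.),-.09,0)
E
```

```text
t 17.8 pos [501.8 303.  227. ] z [-0.006 -0.001 -1.   ] y [ 0.996 -0.088 -0.006] q [-0.75  0.37  0.16  1.68 -0.07  1.1  -0.66] F [ 0.4 -1.   0.3] w 0.354 gf 0.0
delta [   1.2    2.  -137. ] [ 0.0005 -0.0058 -0.002 ]
```

>>> {"fn": "step_arm", "kwargs": {"steps": [[1.2, 2, -25, 0, -0.0058, 0], [0, 0, -27, 0, 0, 0], [0, 0, -27, 0, 0, 0], [0, 0, -25, 0, 0, 0], [0, 0, -20, 0, 0, 0], [0, 0, -13, 0, 0, 0], [0, 0, 0, 0, 0, 0], [0, 0, 0, 0, 0, 0]]}}

```text
clock: 18.42
position: [0.5059, 0.3024, 0.0925]
ee_rot: [2.321, 2.113, 0.004]
force: [0.1, -0.7, 0.5]
width: 0.348
gripper_force: 0.0
```

>>> {"fn": "step_arm", "kwargs": {"steps": [[0, 0, 0, 0, 0, 0], [0, 0, 0, 0, 0, 0], [0, 0, 0, 0, 0, 0], [0, 0, 0, 0, 0, 0], [0, 0, 0, 0, 0, 0], [0, 0, 0, 0, 0, 0]], "gripper": 0}}

```text
clock: 18.92
position: [0.5045, 0.3046, 0.0937]
ee_rot: [2.319, 2.116, 0.006]
force: [-5.8, -1.0, 10.0]
width: 0.071
gripper_force: 29.9
```

>>> {"fn": "step_arm", "kwargs": {"steps": [[0, 0, 8, 0, 0, 0], [0, 0, 16, 0, 0, 0], [0, 0, 25, 0, 0, 0], [0, 0, 30, 0, 0, 0], [0, 0, 30, 0, 0, 0], [0, 0, 30, 0, 0, 0], [0, 0, 0, 0, 0, 0], [0, 0, 0, 0, 0, 0]]}}

```text
clock: 19.58
position: [0.5064, 0.3046, 0.2338]
ee_rot: [2.319, 2.114, 0.013]
force: [-0.1, -0.3, -2.5]
width: 0.053
gripper_force: 30.0
```

Run:
```python
from s2 import *
s,R=st()
ys=-.012;pre=tgt(ys,.0816,.0,.0055,0)+[0,0,130]
for t in(22,26):
  a=np.radians(t)
  rows(s['joints'],[(pre,ST[2],0),(tgt(ys,.0816,.03,.0055,a),ST[2],t),(tgt(ys,.0816,0,.0055,a),ST[2],t)])
```

```text
t 19.6 pos [506.4 304.6 233.8] z [ 0.009  0.003 -1.   ] y [ 0.996 -0.092  0.008] q [-0.75  0.37  0.17  1.67 -0.06  1.1  -0.66] F [-0.1 -0.3 -2.5] w 0.053 gf 30.0
[ 444.90337619 -196.39770866  244.35      ] n 16 [-3.7177, -31.2798, 0.747, -0.0002, 0.0005, -0.0002] q [-0.08  0.19  0.46  1.9  -0.1   1.07  0.33] err [ 0.  0. -0.]
[ 399.54094871 -192.07526687  134.38896453] n 4 [-11.3406, 1.0806, -27.4902, -0.0091, -0.0956, -0.0] q [ 0.1   0.1   0.36  2.42 -0.58  0.31  0.88] err [ 0.1 -0.   0.1]
[ 414.4733121  -193.4981244   108.40820253] n 1 [14.815, -1.3762, -26.0652, 0.0001, 0.0004, 0.0001] q [ 0.18  0.19  0.27  2.42 -0.78  0.25  1.07] err [-0.  0.  0.]
[ 444.90337619 -196.39770866  244.35      ] n 16 [-3.7177, -31.2798, 0.747, -0.0002, 0.0005, -0.0002] q [-0.08  0.19  0.46  1.9  -0.1   1.07  0.33] err [ 0.  0. -0.]
[ 394.36122288 -191.58170723  132.07235618] n 5 [-10.1084, 0.9632, -22.4555, -0.0086, -0.0903, -0.0] q [ 0.19  0.09  0.3   2.48 -0.91  0.25  1.24] err [ 0.3 -0.1  0.2]
[ 409.29358627 -193.00456476  106.09159418] n 1 [14.6322, -1.3144, -26.2077, 0.0003, 0.001, 0.0001] q [ 0.3   0.18  0.18  2.47 -1.25  0.2   1.57] err [-0.  0.  0.]
```

>>> {"fn": "step_arm", "kwargs": {"steps": [[-3.7, -15, 1, 0, 0, 0], [-3.7, -31.5, 1, 0, 0, 0], [-3.7, -31.5, 1, 0, 0, 0], [-3.7, -31.5, 1, 0, 0, 0], [-3.7, -31.5, 1, 0, 0, 0], [-3.7, -31.5, 1, 0, 0, 0], [-3.7, -31.5, 1, 0, 0, 0], [-3.7, -31.5, 1, 0, 0, 0], [-3.7, -31.5, 1, 0, 0, 0], [-3.7, -31.5, 1, 0, 0, 0], [-3.7, -31.5, 1, 0, 0, 0], [-3.7, -31.5, 1, 0, 0, 0], [-3.7, -31.5, 0, 0, 0, 0], [-3.7, -31.5, 0, 0, 0, 0], [-3.7, -31.5, 0, 0, 0, 0], [-3.7, -31.5, 0, 0, 0, 0], [0, -15, 0, 0, 0, 0], [0, 0, 0, 0, 0, 0], [0, 0, 0, 0, 0, 0]]}}

```text
clock: 21.17
position: [0.4455, -0.1988, 0.2428]
ee_rot: [2.323, 2.113, 0.005]
force: [0.5, 0.7, -2.5]
width: 0.049
gripper_force: 30.0
```

Run:
```python
from s2 import *
near(-.012,.0837,(24,),(.03,0),.0055)
```

```text
t 21.2 pos [ 445.5 -198.8  242.8] z [ 0.003  0.001 -1.   ] y [ 0.996 -0.094  0.003] q [-0.07  0.19  0.45  1.9  -0.1   1.06  0.33] F [ 0.5  0.7 -2.5] w 0.049 gf 30.0
tilt 0.21
24 0.03 [ 396.1 -191.7  135.2] d [ -49.4    7.1 -107.6] r [-0.0407 -0.4136 -0.0009]
24 0 [ 411.  -193.2  109.2] d [ -34.5    5.6 -133.5] r [-0.0407 -0.4136 -0.0009]
```

>>> {"fn": "step_arm", "kwargs": {"steps": [[-5, 0.7, -10.8, -0.0041, -0.0414, 0], [-5, 0.7, -10.8, -0.0041, -0.0414, 0], [-5, 0.7, -10.8, -0.0041, -0.0414, 0], [-5, 0.7, -10.8, -0.0041, -0.0414, 0], [-5, 0.7, -10.8, -0.0041, -0.0414, 0], [-5, 0.7, -10.8, -0.0041, -0.0414, 0], [-5, 0.7, -10.8, -0.0041, -0.0414, 0], [-5, 0.7, -10.8, -0.0041, -0.0414, 0], [-5, 0.7, -10.8, -0.0041, -0.0414, 0], [-5, 0.7, -10.8, -0.0041, -0.0414, 0], [0, 0, 0, 0, 0, 0], [0, 0, 0, 0, 0, 0], [0, 0, 0, 0, 0, 0]]}}

```text
clock: 22.25
position: [0.3994, -0.1902, 0.1395]
ee_rot: [2.076, 1.897, 0.397]
force: [0.7, -0.1, -1.6]
width: 0.052
gripper_force: 30.0
```

Run:
```python
from s2 import *
near(-.012,.0837,(24,),(.03,.004,0),.0055)
```

```text
t 22.2 pos [ 399.4 -190.2  139.5] z [ 0.398 -0.034 -0.917] y [ 0.913 -0.083  0.399] q [ 0.13  0.09  0.34  2.44 -0.66  0.29  0.98] F [ 0.7 -0.1 -1.6] w 0.052 gf 30.0
tilt 23.54
24 0.03 [ 396.1 -191.7  135.2] d [-3.3 -1.5 -4.3] r [-0.0023 -0.0079 -0.0053]
24 0.004 [ 409.  -193.   112.7] d [  9.6  -2.7 -26.8] r [-0.0023 -0.0079 -0.0053]
24 0 [ 411.  -193.2  109.2] d [ 11.6  -2.9 -30.3] r [-0.0023 -0.0079 -0.0053]
```

>>> {"fn": "step_arm", "kwargs": {"steps": [[-3.3, -1.5, -4.3, -0.0023, -0.0079, -0.0053], [0, 0, 0, 0, 0, 0], [4, -0.4, -7, 0, 0, 0], [5, -0.5, -8.5, 0, 0, 0], [4, -0.4, -7, 0, 0, 0], [0, 0, 0, 0, 0, 0], [0, 0, 0, 0, 0, 0]]}}

```text
clock: 22.83
position: [0.409, -0.1931, 0.1125]
ee_rot: [2.075, 1.886, 0.402]
force: [-0.3, 0.5, -1.5]
width: 0.056
gripper_force: 30.0
```

>>> {"fn": "step_arm", "kwargs": {"steps": [[0.7, 0, -1.2, 0, 0, 0], [0.7, 0, -1.2, 0, 0, 0], [0.7, 0, -1.2, 0, 0, 0], [0, 0, 0, 0, 0, 0]]}}

```text
clock: 23.17
position: [0.4108, -0.1933, 0.109]
ee_rot: [2.074, 1.885, 0.402]
force: [0.6, 0.4, 0.1]
width: 0.051
gripper_force: 30.0
```

>>> {"fn": "step_arm", "kwargs": {"steps": [[0.5, 0, -0.9, 0, 0, 0], [0, 0, 0, 0, 0, 0]]}}

```text
clock: 23.33
position: [0.411, -0.1936, 0.1086]
ee_rot: [2.074, 1.884, 0.403]
force: [-9.5, 1.9, 18.5]
width: 0.049
gripper_force: 30.0
```

Run:
```python
from s2 import *
near(-.012,.0837,(24,),(0,),.0055)
```

```text
t 23.3 pos [ 411.  -193.6  108.6] z [ 0.407 -0.039 -0.913] y [ 0.908 -0.088  0.409] q [ 0.29  0.18  0.17  2.46 -1.02  0.2   1.33] F [-9.5  1.9 18.5] w 0.049 gf 30.0
tilt 24.13
24 0 [ 411.  -193.2  109.2] d [0.  0.4 0.6] r [0.0002 0.0023 0.0012]
```

>>> {"fn": "step_arm", "kwargs": {"steps": [[-0.4, 0, 0.7, 0, 0, 0], [0, 0, 0, 0, 0, 0], [0, 0, 0, 0, 0, 0], [0, 0, 0, 0, 0, 0], [0, 0, 0, 0, 0, 0]], "gripper": 0.3}}

```text
clock: 23.75
position: [0.4107, -0.1933, 0.1085]
ee_rot: [2.075, 1.886, 0.401]
force: [-0.3, 0.6, -0.1]
width: 0.293
gripper_force: 0.2
```

>>> {"fn": "step_arm", "kwargs": {"steps": [[-3, 0.4, 9, 0, 0, 0], [-6, 0.6, 18, 0, 0, 0], [-5, 0.6, 18, 0, 0, 0], [0, 0, 20, 0, 0.03, 0], [5, 0, 25, 0, 0.05, 0], [5, 0, 25, 0, 0.05, 0], [5, 0, 20, 0, 0.05, 0], [0, 0, 0, 0, 0, 0]]}}

```text
clock: 24.42
position: [0.4168, -0.1898, 0.2391]
ee_rot: [2.159, 1.979, 0.249]
force: [1.7, -0.2, 0.5]
width: 0.301
gripper_force: 0.0
```

Run:
```python
from s2 import *
s,R=st()
im=cams.get_image('side');import cv2;cv2.imwrite('pics/s6.png',im[:,:,::-1])
for t in(16,20,23):
    for o in chain(s['joints'],(563,302),.087,t,40)[:2]: print(t,*o)
```

```text
t 24.4 pos [ 416.8 -189.8  239.1] z [ 0.258 -0.034 -0.965] y [ 0.962 -0.082  0.26 ] q [-0.05 -0.02  0.41  2.16 -0.08  0.74  0.32] F [ 1.7 -0.2  0.5] w 0.301 gf 0.0
16 -2.369850205620443 0.030149794379556862 44 [-0.06  0.17  0.18  2.38 -0.11  0.32  0.12] 0.19 [] []
16 -2.369850205620443 0.030149794379556862 44 [-0.06  0.17  0.18  2.38 -0.11  0.32  0.12] 0.19 [] []
20 1.9216949314354874 0.0838745633215517 44 [-0.04  0.14  0.16  2.45 -0.15  0.2   0.15] 0.08 [] []
20 1.9216949314354874 0.0838745633215517 44 [-0.04  0.14  0.16  2.45 -0.15  0.2   0.15] 0.08 [] []
23 7.21530542782152 0.6335747938908962 54 [-0.44  0.14  0.61  2.52 -0.78  0.15  0.81] 0.03 [(array([550.,  80., 270.]), np.float64(-0.1), 0)] [(array([320., 260., 340.]), np.float64(-0.9), 10)]
23 7.484637994929526 0.5772509531317191 52 [-0.37  0.14  0.53  2.51 -0.7   0.13  0.72] 0.01 [(array([460., 130., 280.]), np.float64(0.6), -5)] [(array([400.,  90., 410.]), np.float64(-0.2), 18)]
```

Run:
```python
from s2 import *
s,R=st()
q=rows(s['joints'],[((563.5,302,230),-.09,0)])
```

```text
t 24.5 pos [ 415.  -189.4  236.6] z [ 0.257 -0.033 -0.966] y [ 0.962 -0.083  0.259] q [-0.05 -0.02  0.41  2.17 -0.08  0.73  0.33] F [ 0.2  0.2 -0.8] w 0.305 gf 0.0
(563.5, 302, 230) n 16 [9.2387, 30.6984, -0.2955, 0.0021, 0.0163, -0.0002] q [-0.6   0.46  0.04  1.52 -0.02  1.16 -0.65] err [-0. -0.  0.]
```

>>> {"fn": "step_arm", "kwargs": {"steps": [[9.2, 30.7, 0, 0.0021, 0.0163, 0], [9.2, 30.7, 0, 0.0021, 0.0163, 0], [9.2, 30.7, 0, 0.0021, 0.0163, 0], [9.2, 30.7, 0, 0.0021, 0.0163, 0], [9.2, 30.7, 0, 0.0021, 0.0163, 0], [9.2, 30.7, 0, 0.0021, 0.0163, 0], [9.2, 30.7, 0, 0.0021, 0.0163, 0], [9.2, 30.7, 0, 0.0021, 0.0163, 0], [9.2, 30.7, 0, 0.0021, 0.0163, 0], [9.2, 30.7, 0, 0.0021, 0.0163, 0], [9.2, 30.7, 0, 0.0021, 0.0163, 0], [9.2, 30.7, 0, 0.0021, 0.0163, 0], [9.2, 30.7, 0, 0.0021, 0.0163, 0], [9.2, 30.7, 0, 0.0021, 0.0163, 0], [9.2, 30.7, 0, 0.0021, 0.0163, 0], [9.2, 30.7, 0, 0.0021, 0.0163, 0], [0, 0, 0, 0, 0, 0], [0, 0, 0, 0, 0, 0]], "gripper": 0.35}}

```text
clock: 25.97
position: [0.5584, 0.3032, 0.2317]
ee_rot: [-2.311, -2.119, 0.008]
force: [-0.5, 0.4, -0.4]
width: 0.347
gripper_force: 0.0
```

Run:
```python
from s2 import *
to((563.5,302,92.),-.09,0)
```

```text
t 26.0 pos [558.4 303.2 231.7] z [-0.008  0.001 -1.   ] y [ 0.996 -0.086 -0.008] q [-0.61  0.45  0.04  1.53 -0.03  1.16 -0.64] F [-0.5  0.4 -0.4] w 0.347 gf 0.0
delta [   5.1   -1.2 -139.7] [-0.001  -0.0077 -0.0034]
```

>>> {"fn": "step_arm", "kwargs": {"steps": [[5.1, -1.2, -15, -0.001, -0.0077, -0.0034], [0, 0, -27, 0, 0, 0], [0, 0, -27, 0, 0, 0], [0, 0, -27, 0, 0, 0], [0, 0, -25, 0, 0, 0], [0, 0, -17, 0, 0, 0], [0, 0, 0, 0, 0, 0], [0, 0, 0, 0, 0, 0]]}}

```text
clock: 26.63
position: [0.5636, 0.2988, 0.0954]
ee_rot: [2.322, 2.114, -0.0]
force: [0.5, -0.9, 0.2]
width: 0.348
gripper_force: 0.0
```

>>> {"fn": "step_arm", "kwargs": {"steps": [[0, 0, 0, 0, 0, 0], [0, 0, 0, 0, 0, 0], [0, 0, 0, 0, 0, 0], [0, 0, 0, 0, 0, 0], [0, 0, 0, 0, 0, 0], [0, 0, 0, 0, 0, 0]], "gripper": 0}}

```text
clock: 27.13
position: [0.5636, 0.3012, 0.0971]
ee_rot: [2.321, 2.116, 0.003]
force: [-4.4, -0.9, 9.9]
width: 0.062
gripper_force: 30.0
```

>>> {"fn": "step_arm", "kwargs": {"steps": [[0, 0, 8, 0, 0, 0], [0, 0, 16, 0, 0, 0], [0, 0, 25, 0, 0, 0], [0, 0, 30, 0, 0, 0], [0, 0, 30, 0, 0, 0], [0, 0, 30, 0, 0, 0], [0, 0, 0, 0, 0, 0], [0, 0, 0, 0, 0, 0]]}}

```text
clock: 27.8
position: [0.5653, 0.3012, 0.2372]
ee_rot: [2.32, 2.115, 0.01]
force: [0.2, -0.1, -2.5]
width: 0.052
gripper_force: 30.0
```

Run:
```python
from s2 import *
s,R=st()
ys=.08;pre=tgt(ys,.0816,.0,.0055,0)+[0,0,130]
for t in(18,20,):
  a=np.radians(t)
  rows(s['joints'],[(pre,ST[2],0),(tgt(ys,.0816,.03,.0055,a),ST[2],t),(tgt(ys,.0816,0,.0055,a),ST[2],t)])
```

```text
t 27.8 pos [565.3 301.2 237.2] z [ 0.006  0.002 -1.   ] y [ 0.996 -0.093  0.006] q [-0.61  0.45  0.05  1.53 -0.02  1.16 -0.65] F [ 0.2 -0.1 -2.5] w 0.052 gf 30.0
[ 453.6302357  -104.81254653  244.35      ] n 13 [-8.4101, -31.2326, 0.6265, -0.0002, 0.0005, -0.0002] q [-0.09  0.15  0.24  1.93 -0.04  1.07  0.07] err [-0. -0. -0.]
[ 413.59578626 -100.99779086  136.33697373] n 4 [-10.0086, 0.9537, -27.0032, -0.0075, -0.0782, -0.0] q [-0.07  0.07  0.21  2.42 -0.08  0.34  0.11] err [-0. -0. -0.]
[ 428.52814965 -102.42064839  110.35621173] n 1 [14.9324, -1.416, -25.9804, 0.0, 0.0, 0.0] q [-0.04  0.16  0.19  2.42 -0.16  0.26  0.19] err [-0.  0.  0.]
[ 453.6302357  -104.81254653  244.35      ] n 13 [-8.4101, -31.2326, 0.6265, -0.0002, 0.0005, -0.0002] q [-0.09  0.15  0.24  1.93 -0.04  1.07  0.07] err [-0. -0. -0.]
[ 410.91487259 -100.7423351   135.40967986] n 4 [-10.6788, 1.0176, -27.2351, -0.0083, -0.0869, -0.0] q [-0.07  0.06  0.21  2.45 -0.09  0.29  0.12] err [ 0. -0.  0.]
[ 425.84723598 -102.16519263  109.42891786] n 1 [14.9314, -1.4091, -25.9809, 0.0, 0.0, 0.0] q [-0.03  0.15  0.17  2.45 -0.19  0.2   0.22] err [-0.  0.  0.]
```

>>> {"fn": "step_arm", "kwargs": {"steps": [[-4, -15, 1, 0, 0, 0], [-8.4, -31.3, 1, 0, 0, 0], [-8.4, -31.3, 1, 0, 0, 0], [-8.4, -31.3, 1, 0, 0, 0], [-8.4, -31.3, 1, 0, 0, 0], [-8.4, -31.3, 1, 0, 0, 0], [-8.4, -31.3, 1, 0, 0, 0], [-8.4, -31.3, 1, 0, 0, 0], [-8.4, -31.3, 1, 0, 0, 0], [-8.4, -31.3, 0, 0, 0, 0], [-8.4, -31.3, 0, 0, 0, 0], [-8.4, -31.3, 0, 0, 0, 0], [-8.4, -31.3, 0, 0, 0, 0], [-6, -15, 0, 0, 0, 0], [0, 0, 0, 0, 0, 0], [0, 0, 0, 0, 0, 0]]}}

```text
clock: 29.13
position: [0.4525, -0.1054, 0.2432]
ee_rot: [2.324, 2.113, 0.002]
force: [1.0, 0.4, -1.7]
width: 0.053
gripper_force: 30.0
```

Run:
```python
from s2 import *
near(.08,.0871,(20,),(.03,0),.005)
```

```text
t 29.1 pos [ 452.5 -105.4  243.2] z [ 0.001  0.001 -1.   ] y [ 0.995 -0.095  0.001] q [-0.08  0.15  0.22  1.94 -0.04  1.06  0.06] F [ 1.   0.4 -1.7] w 0.053 gf 30.0
tilt 0.07
20 0.03 [ 408.6 -100.5  140.3] d [ -43.9    4.9 -102.9] r [-3.370e-02 -3.465e-01 -1.000e-04]
20 0 [ 423.5 -101.9  114.3] d [ -29.     3.5 -128.8] r [-3.370e-02 -3.465e-01 -1.000e-04]
```

>>> {"fn": "step_arm", "kwargs": {"steps": [[-4.8, 0.5, -10.8, -0.0037, -0.0374, 0], [-4.8, 0.5, -10.8, -0.0037, -0.0374, 0], [-4.8, 0.5, -10.8, -0.0037, -0.0374, 0], [-4.8, 0.5, -10.8, -0.0037, -0.0374, 0], [-4.8, 0.5, -10.8, -0.0037, -0.0374, 0], [-4.8, 0.5, -10.8, -0.0037, -0.0374, 0], [-4.8, 0.5, -10.8, -0.0037, -0.0374, 0], [-4.8, 0.5, -10.8, -0.0037, -0.0374, 0], [-4.8, 0.5, -10.8, -0.0037, -0.0374, 0], [-3, 0.5, -4, 0, -0.01, 0], [0, 0, 0, 0, 0, 0], [0, 0, 0, 0, 0, 0], [0, 0, 0, 0, 0, 0]]}}

```text
clock: 30.22
position: [0.4078, -0.0992, 0.1431]
ee_rot: [2.115, 1.93, 0.341]
force: [-0.3, -0.4, -1.1]
width: 0.05
gripper_force: 30.0
```

Run:
```python
from s2 import *
near(.08,.0871,(20,),(.03,.004,0),.005)
```

```text
t 30.2 pos [407.8 -99.2 143.1] z [ 0.342 -0.032 -0.939] y [ 0.935 -0.086  0.343] q [-0.06  0.04  0.19  2.44 -0.06  0.31  0.09] F [-0.3 -0.4 -1.1] w 0.050 gf 30.0
tilt 20.06
20 0.03 [ 408.6 -100.5  140.3] d [ 0.8 -1.3 -2.8] r [ 0.0004  0.0011 -0.0035]
20 0.004 [ 421.6 -101.8  117.8] d [ 13.8  -2.6 -25.3] r [ 0.0004  0.0011 -0.0035]
20 0 [ 423.5 -101.9  114.3] d [ 15.7  -2.8 -28.7] r [ 0.0004  0.0011 -0.0035]
```

>>> {"fn": "step_arm", "kwargs": {"steps": [[0.8, -1.3, -2.8, 0, 0, -0.0035], [0, 0, 0, 0, 0, 0], [4, -0.4, -7, 0, 0, 0], [5, -0.5, -8.5, 0, 0, 0], [4, -0.4, -7, 0, 0, 0], [0, 0, 0, 0, 0, 0], [0, 0, 0, 0, 0, 0]]}}

```text
clock: 30.8
position: [0.421, -0.1026, 0.1171]
ee_rot: [2.12, 1.924, 0.339]
force: [0.7, -0.1, -0.9]
width: 0.052
gripper_force: 30.0
```

>>> {"fn": "step_arm", "kwargs": {"steps": [[0.7, 0, -1.2, 0, 0, 0], [0.7, 0, -1.2, 0, 0, 0], [0.7, 0, -1.2, 0, 0, 0], [0, 0, 0, 0, 0, 0]]}}

```text
clock: 31.13
position: [0.4235, -0.1025, 0.1143]
ee_rot: [2.118, 1.924, 0.341]
force: [-0.1, -1.1, -1.1]
width: 0.053
gripper_force: 30.0
```

>>> {"fn": "step_arm", "kwargs": {"steps": [[0.5, 0, -0.9, 0, 0, 0], [0, 0, 0, 0, 0, 0]]}}

```text
clock: 31.3
position: [0.4238, -0.1028, 0.1139]
ee_rot: [2.119, 1.922, 0.342]
force: [-10.2, -0.5, 19.0]
width: 0.053
gripper_force: 30.0
```

Run:
```python
from s2 import *
near(.08,.0871,(20,24),(0,),.005)
```

```text
t 31.3 pos [ 423.8 -102.8  113.9] z [ 0.343 -0.034 -0.939] y [ 0.934 -0.091  0.345] q [-0.02  0.14  0.16  2.45 -0.16  0.21  0.19] F [-10.2  -0.5  19. ] w 0.053 gf 30.0
tilt 20.18
20 0 [ 423.5 -101.9  114.3] d [-0.3  0.8  0.4] r [0.0005 0.0031 0.0021]
24 0 [ 417.9 -101.4  112.1] d [-5.9  1.4 -1.9] r [-0.0062 -0.0664  0.0021]
```

>>> {"fn": "step_arm", "kwargs": {"steps": [[-1.7, 0.2, 0, -0.0015, -0.017, 0], [-1.6, 0.2, 0, -0.0015, -0.017, 0], [0, 0, 0, 0, 0, 0]]}}

```text
clock: 31.55
position: [0.4194, -0.1019, 0.113]
ee_rot: [2.098, 1.904, 0.371]
force: [-0.6, -0.1, -1.3]
width: 0.048
gripper_force: 30.0
```

>>> {"fn": "step_arm", "kwargs": {"steps": [[0, 0, 0, 0, 0, 0], [0, 0, 0, 0, 0, 0], [0, 0, 0, 0, 0, 0], [0, 0, 0, 0, 0, 0], [0, 0, 0, 0, 0, 0]], "gripper": 0.4}}

```text
clock: 31.97
position: [0.4208, -0.102, 0.1133]
ee_rot: [2.097, 1.905, 0.371]
force: [-0.5, 0.2, -1.2]
width: 0.363
gripper_force: 0.2
```

>>> {"fn": "step_arm", "kwargs": {"steps": [[-3, 0.3, 9, 0, 0, 0], [-6, 0.6, 18, 0, 0, 0], [-5, 0.6, 18, 0, 0, 0], [0, 0, 20, 0, 0.03, 0], [5, 0, 25, 0, 0.05, 0], [5, 0, 25, 0, 0.05, 0], [5, 0, 20, 0, 0.05, 0], [5, 10, 0, 0, 0.05, 0], [5, 20, 0, 0, 0.05, 0], [0, 30, 0, 0, 0.05, 0], [0, 30, 0, 0, 0, 0], [0, 30, 0, 0, 0, 0], [0, 30, 0, 0, 0, 0], [0, 20, 0, 0, 0, 0], [0, 0, 0, 0, 0, 0]]}}

```text
clock: 33.22
position: [0.4315, 0.0741, 0.2482]
ee_rot: [2.267, 2.084, 0.025]
force: [-0.6, -0.2, 0.5]
width: 0.401
gripper_force: 0.0
```

Run:
```python
from s2 import *
st()
import cv2
im=cams.get_image('side')
im2=cams.get_image('top')
cv2.imwrite('pics/s7f.png',im[:,:,::-1]);cv2.imwrite('pics/t7f.png',im2[:,:,::-1])
a=cv2.resize(im[100:250,230:380,::-1],(400,400),interpolation=cv2.INTER_CUBIC)
b=cv2.resize(im2[150:280,250:380,::-1],(400,400),interpolation=cv2.INTER_CUBIC)
cv2.imwrite('pics/s7.png',np.hstack([a,b]))
```

```text
t 33.2 pos [431.5  74.1 248.2] z [ 0.054 -0.035 -0.998] y [ 0.995 -0.083  0.057] q [-0.35  0.08  0.02  2.01  0.06  1.02 -0.45] F [-0.6 -0.2  0.5] w 0.401 gf 0.0
```

View pics/s7.png

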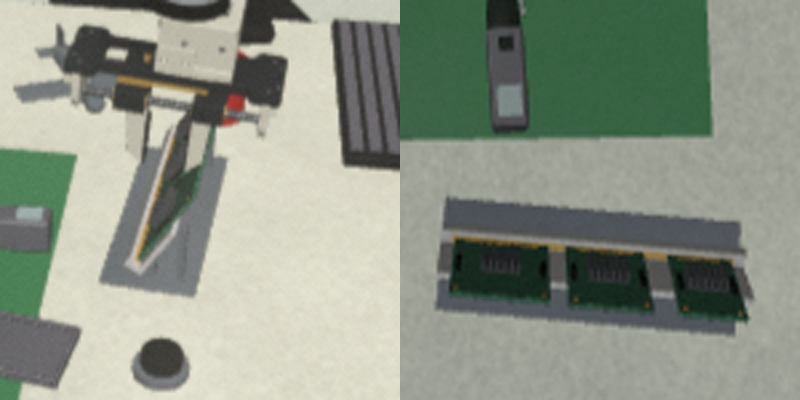

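All three boards lean on the stand side by side in the top crop: wide (500,270), mid (610,280), narrow (708,288), fins visible. Next is the plunger.

Run:
```python
from s2 import *
a=np.array([219.4,241.2]);b=np.array([290.4,233.3])
r=least_squares(lambda P:np.r_[(proj('top',P)[0]-a),(proj('side',P)[0]-b)],[.42,.09,.03]);print(r.x,r.fun)
s,R=st();rows(s['joints'],[((420,89,110),ST[2],0)])
```

```text
[0.42002337 0.09062021 0.01937446] [ 0.00390343 -0.50340297  0.46235315  0.0625667 ]
t 33.3 pos [431.5  69.9 248.1] z [ 0.053 -0.036 -0.998] y [ 0.995 -0.087  0.056] q [-0.35  0.08  0.03  2.01  0.06  1.02 -0.44] F [-0.3 -0.7  0.4] w 0.398 gf 0.0
(420, 89, 110) n 5 [-2.7529, 3.3409, -27.2561, 0.0073, 0.0107, -0.0013] q [-0.34  0.27  0.01  2.17 -0.    0.7  -0.42] err [-0.  0. -0.]
```

>>> {"fn": "step_arm", "kwargs": {"steps": [[-2.7, 3.6, -27, 0.0073, 0.0107, -0.0013], [-2.7, 4, -27, 0.0073, 0.0107, -0.0013], [-2.7, 4, -27, 0.0073, 0.0107, -0.0013], [-2.7, 4, -27, 0.0073, 0.0107, -0.0013], [-1, 4, -27, 0.0073, 0.0107, -0.0013], [0, 0, -22, 0, 0, 0], [0, 0, -18, 0, 0, 0], [0, 0, 0, 0, 0, 0], [0, 0, 0, 0, 0, 0]], "gripper": 0}}

```text
clock: 34.07
position: [0.4193, 0.0878, 0.0729]
ee_rot: [-2.328, -2.109, 0.003]
force: [-0.8, -0.3, 0.4]
width: 0.007
gripper_force: 0.0
```

>>> {"fn": "step_arm", "kwargs": {"steps": [[0, 0, -5, 0, 0, 0], [0, 0, -5, 0, 0, 0], [0, 0, -5, 0, 0, 0], [0, 0, -5, 0, 0, 0], [0, 0, 0, 0, 0, 0]]}}

```text
clock: 34.48
position: [0.4194, 0.0889, 0.0526]
ee_rot: [-2.326, -2.111, 0.001]
force: [-0.4, -0.2, 1.5]
width: -0.0
gripper_force: 0.0
```

>>> {"fn": "step_arm", "kwargs": {"steps": [[0, 0, -3, 0, 0, 0], [0, 0, -3, 0, 0, 0], [0, 0, -3, 0, 0, 0], [0, 0, 0, 0, 0, 0]]}}

```text
clock: 34.82
position: [0.4195, 0.089, 0.0437]
ee_rot: [-2.326, -2.111, 0.001]
force: [-1.0, -0.2, -0.6]
width: 0.004
gripper_force: 0.0
```

>>> {"fn": "step_arm", "kwargs": {"steps": [[0, 0, -3, 0, 0, 0], [0, 0, -3, 0, 0, 0], [0, 0, 0, 0, 0, 0]]}}

```text
clock: 35.07
position: [0.4195, 0.089, 0.0377]
ee_rot: [-2.326, -2.111, 0.001]
force: [0.1, 1.1, -0.9]
width: 0.005
gripper_force: 0.0
```

>>> {"fn": "step_arm", "kwargs": {"steps": [[0, 0, -3, 0, 0, 0], [0, 0, 0, 0, 0, 0]]}}

```text
clock: 35.23
position: [0.4196, 0.089, 0.0349]
ee_rot: [-2.326, -2.111, 0.001]
force: [0.2, -1.1, 0.1]
width: 0.005
gripper_force: 0.0
```

>>> {"fn": "step_arm", "kwargs": {"steps": [[0, 0, -2, 0, 0, 0], [0, 0, 0, 0, 0, 0]]}}

```text
clock: 35.4
position: [0.4196, 0.089, 0.033]
ee_rot: [-2.326, -2.111, 0.0]
force: [-0.5, 0.1, 0.4]
width: 0.004
gripper_force: 0.0
```

>>> {"fn": "step_arm", "kwargs": {"steps": [[0, 0, -3, 0, 0, 0], [0, 0, 0, 0, 0, 0]]}}

```text
clock: 35.57
position: [0.4199, 0.0891, 0.03]
ee_rot: [2.326, 2.111, 0.0]
force: [0.6, -0.8, 2.5]
width: 0.006
gripper_force: 1.3
```

>>> {"fn": "step_arm", "kwargs": {"steps": [[0, 0, -3, 0, 0, 0], [0, 0, 0, 0, 0, 0]]}}

```text
clock: 35.73
position: [0.42, 0.0891, 0.027]
ee_rot: [2.326, 2.111, 0.001]
force: [-0.2, -0.3, 3.1]
width: 0.003
gripper_force: 2.0
```

>>> {"fn": "step_arm", "kwargs": {"steps": [[0, 0, -3, 0, 0, 0], [0, 0, 0, 0, 0, 0]]}}

```text
clock: 35.9
position: [0.4199, 0.0891, 0.0241]
ee_rot: [2.326, 2.111, 0.001]
force: [0.2, 0.3, 6.0]
width: 0.004
gripper_force: 2.6
```

>>> {"fn": "step_arm", "kwargs": {"steps": [[0, 0, -2, 0, 0, 0], [0, 0, 0, 0, 0, 0]]}}

```text
clock: 36.07
position: [0.42, 0.0891, 0.0222]
ee_rot: [2.326, 2.111, 0.001]
force: [-1.0, -0.5, 6.3]
width: 0.004
gripper_force: 3.1
```

>>> {"fn": "step_arm", "kwargs": {"steps": [[0, 0, -2, 0, 0, 0], [0, 0, 0, 0, 0, 0]]}}

```text
clock: 36.23
position: [0.4199, 0.0891, 0.0203]
ee_rot: [2.326, 2.111, 0.001]
force: [-0.4, -0.5, 7.4]
width: 0.007
gripper_force: 3.5
```

>>> {"fn": "step_arm", "kwargs": {"steps": [[0, 0, -2, 0, 0, 0], [0, 0, 0, 0, 0, 0]]}}

```text
clock: 36.4
position: [0.42, 0.0891, 0.0183]
ee_rot: [2.326, 2.111, 0.001]
force: [0.1, 0.1, 7.3]
width: 0.004
gripper_force: 3.9
```

>>> {"fn": "step_arm", "kwargs": {"steps": [[0, 0, -1, 0, 0, 0], [0, 0, 0, 0, 0, 0], [0, 0, 0, 0, 0, 0]]}}

```text
clock: 36.65
position: [0.42, 0.0891, 0.0175]
ee_rot: [2.326, 2.111, 0.001]
force: [0.3, -0.5, 7.3]
width: 0.005
gripper_force: 4.1
```

>>> {"fn": "step_arm", "kwargs": {"steps": [[0, 0, -0.5, 0, 0, 0], [0, 0, 0, 0, 0, 0], [0, 0, 0, 0, 0, 0]]}}

```text
clock: 36.9
position: [0.42, 0.0891, 0.017]
ee_rot: [2.326, 2.111, 0.001]
force: [-0.1, -0.5, 8.2]
width: 0.003
gripper_force: 4.2
```

>>> {"fn": "step_arm", "kwargs": {"steps": [[0, 0, -1, 0, 0, 0], [0, 0, 0, 0, 0, 0], [0, 0, 0, 0, 0, 0]]}}

```text
clock: 37.15
position: [0.42, 0.0891, 0.0162]
ee_rot: [2.326, 2.111, 0.001]
force: [-1.0, -0.4, 13.4]
width: 0.008
gripper_force: 6.5
```

>>> {"fn": "step_arm", "kwargs": {"steps": [[0, 0, -0.6, 0, 0, 0], [0, 0, 0, 0, 0, 0], [0, 0, 0, 0, 0, 0]]}}

```text
clock: 37.4
position: [0.42, 0.0891, 0.016]
ee_rot: [2.326, 2.111, 0.001]
force: [-3.7, -0.7, 24.1]
width: 0.003
gripper_force: 11.6
```

Bottomed out (force jumps past 9 N). Retract and look at the thermometer.

>>> {"fn": "step_arm", "kwargs": {"steps": [[0, 0, 5, 0, 0, 0], [0, 0, 10, 0, 0, 0], [0, 0, 20, 0, 0, 0], [0, 0, 30, 0, 0, 0], [0, 0, 30, 0, 0, 0], [0, 0, 30, 0, 0, 0], [0, 0, 30, 0, 0, 0], [0, 0, 30, 0, 0, 0], [0, 0, 30, 0, 0, 0], [0, 0, 0, 0, 0, 0]], "gripper": 0.7}}

```text
clock: 38.23
position: [0.4221, 0.0898, 0.235]
ee_rot: [2.324, 2.109, 0.011]
force: [1.3, 0.0, -0.4]
width: 0.673
gripper_force: 0.0
```

Run:
```python
from s2 import *
st()
import cv2
im2=cams.get_image('top');im=cams.get_image('side')
cv2.imwrite('pics/t8f.png',im2[:,:,::-1]);cv2.imwrite('pics/s8f.png',im[:,:,::-1])
a=cv2.resize(im2[140:215,255:321,::-1],(528,600),interpolation=cv2.INTER_CUBIC)
b=cv2.resize(im[150:217,195:263,::-1],(272,268),interpolation=cv2.INTER_CUBIC)
cv2.imwrite('pics/c8.png',np.hstack([a,np.vstack([b,np.zeros((332,272,3),np.uint8)])]))
```

```text
t 38.2 pos [422.1  89.8 235. ] z [ 0.007  0.003 -1.   ] y [ 0.995 -0.097  0.007] q [-0.35  0.11  0.01  2.01 -0.    1.02 -0.43] F [ 1.3  0.  -0.4] w 0.673 gf 0.0
```

View pics/c8.png

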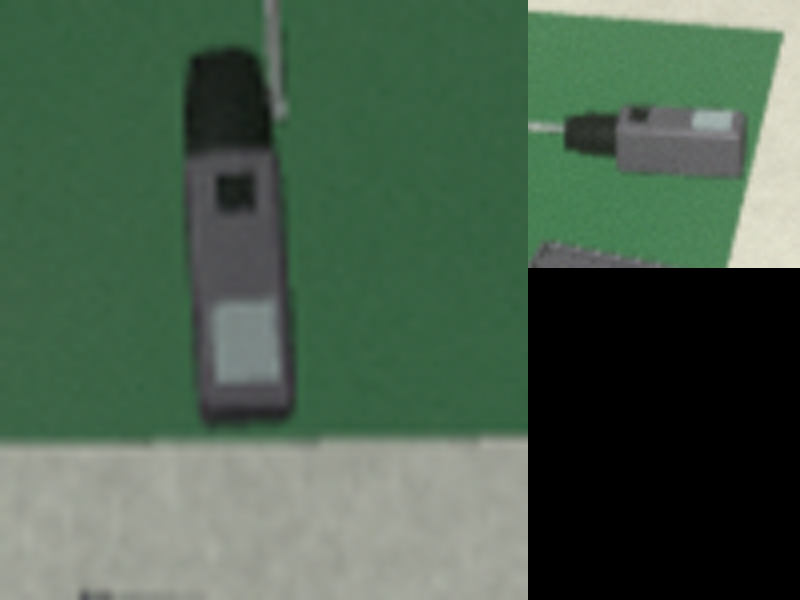

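The thermometer hasn't moved: nose (228,60), block end (248,415), screwdriver tip beside the nose at (278,112). Refine its pose and check board centres against the image.

```bash
cat > meas.py <<'E'
from s2 import *
c,sn=np.cos(ST[2]),np.sin(ST[2]);RS=np.array([[c,-sn,0],[sn,c,0],[0,0,1]])
n=RS@[np.cos(np.pi/6),0,.5];u=RS@[-.5,0,np.cos(np.pi/6)];ey=RS@[0,1,0]
O=np.array([ST[0],ST[1],0.03])
def sink(ys,off=.005): return O+ey*ys+n*(off+.0145)+u*.048
def pose(Y,Z): return np.c_[np.cross(Y,Z),Y,Z]
def line2(x,R0,p1,R1,v=28,w=.09):
    d=np.array(p1)-x;r=Ro.from_matrix(R1@R0.T).as_rotvec();k=int(np.ceil(max(np.linalg.norm(d)/v,np.linalg.norm(r)/w,1)));return [list(d/k)+list(r/k)]*k
E
python3 - <<'E'
from meas import *
for k,ys,w in(('wide',.086,.045),('mid',-.012,.0375),('nar',-.102,.03)):
    P=[sink(ys),O+ey*(ys+w)+n*.005+u*.11,O+ey*(ys-w)+n*.005+u*.11]
    q=proj('top',np.array(P));print(k,((q-[250,150])*3.077+[400,0]).round(0).tolist())
T=lambda P:np.array([255,140])+np.array(P)/8
S=lambda P:np.array([195,150])+(np.array(P)-[528,0])/4
print(*fit(['top']*6+['side']*6,[(.07,.015,.024),(.07,-.015,.024),(-.07,.018,.044),(-.07,-.018,.044),(.03,.018,.044),(.03,-.018,.044),
 (.03,.018,.044),(-.07,.018,.044),(.03,.018,0),(-.07,.018,0),(.03,-.018,.044),(-.07,-.018,.044)],
 np.r_[T([(192,55),(263,55),(200,414),(292,410),(187,150),(272,148)]),S([(617,135),(742,141),(617,173),(742,179),(620,107),(745,112)])],(.63,-.1,0)))
E
```

```text
wide [[502.0, 250.0], [448.0, 291.0], [551.0, 300.0]]
mid [[608.0, 259.0], [568.0, 301.0], [654.0, 309.0]]
nar [[707.0, 267.0], [680.0, 311.0], [749.0, 317.0]]
[ 0.6339 -0.1048  0.0281] [[-0.6 -2.1]
 [ 0.4 -1.4]
 [ 0.  -0.3]
 [ 0.4  0.5]
 [ 0.7 -1.8]
 [ 1.  -0.8]
 [-1.   0.5]
 [-0.1  0.1]
 [-0.9 -0.5]
 [-0.3 -0.5]
 [-0.7 -0.3]
 [ 0.6 -0.5]]
```

```bash
cat >> meas.py <<'E'
TH=np.array([633,-105,.03]);GX,GZ=-15.,14.
def down(yaw): return pose(np.array([np.cos(yaw),np.sin(yaw),0]),np.array([0,0,-1.]))
gp=np.array([TH[0]+GX*np.cos(TH[2]),TH[1]+GX*np.sin(TH[2]),GZ])
def mpose(ys,sg,dist=.07,gx=GX,gz=GZ):
    "TCP pose aiming at sink; sg: tool y = sg * thermometer y"
    X=-n;Zt=u;Yt=np.cross(Zt,X);nose=sink(ys)+n*dist
    return (nose*1000-70*X-24*Zt)+gx*X+gz*Zt, pose(sg*Yt,-Zt)
def run(q,wps,v=28,w=.09,pr=True):
    tot=0;mm=9
    for p,R1 in wps:
        x,R0=fk(q);L=line2(x*1000,R0,p,R1,v,w);q=sim(q,L,sub=2);tot+=len(L);m=min((q-LO).min(),(HI-q).min());mm=min(m,mm)
        if pr:print(np.round(p),'n',len(L),np.round(L[0],4).tolist(),'q',q.round(2),'err',np.abs(fk(q)[0]*1000-p).max().round(1),'m %.2f'%m)
    return q,mm,tot
E
python3 - <<'E'
from meas import *
s,R=st();q=s['joints']
for sg in(1,-1):
    yaw=TH[2]+sg*np.pi/2
    p0,R0=mpose(.086,sg)
    ym=yaw+ (-1 if sg==1 else 1)*np.pi/2
    # final yaw of tool y when measuring
    print('sg',sg,p0.round(1))
    Rm=down(ym)
    run(q,[(gp+[0,0,160],down(yaw)),(gp,down(yaw)),(gp+[0,0,200],down(yaw)),(np.array([590,-100,300]),Rm),(p0+n*60+[0,0,60],R0),mpose(.086,sg),mpose(-.012,sg),mpose(-.102,sg)])
E
```

```text
t 38.3 pos [420.1  89.2 230.7] z [ 0.002  0.001 -1.   ] y [ 0.995 -0.097  0.002] q [-0.35  0.11  0.01  2.02 -0.    1.01 -0.43] F [-0.3 -0.3 -1.5] w 0.694 gf 0.0
sg 1 [ 581.  -110.9  150.2]
[ 618. -105.  174.] n 19 [10.3197, -10.3577, -2.8661, -0.0001, 0.0, 0.0893] q [ 0.19  0.49 -0.14  1.62  0.08  1.04  1.62] err 0.0 m 0.92
[ 618. -105.   14.] n 6 [0.0, -0.0, -26.6667, 0.0, 0.0, 0.0] q [ 0.17  0.68 -0.13  1.75  0.12  0.72  1.59] err 0.0 m 0.60
[ 618. -105.  214.] n 8 [0.0, 0.0, 25.0, 0.0, -0.0, -0.0] q [ 0.19  0.46 -0.15  1.57  0.07  1.12  1.62] err 0.0 m 0.88
[ 590 -100  300] n 18 [-1.5559, 0.3028, 4.7778, 0.0, -0.0, -0.0873] q [-0.05  0.34  0.18  1.53 -0.06  1.27  0.17] err 0.0 m 0.73
[ 633. -116.  240.] n 20 [2.1355, -0.7925, -2.9921, 0.0202, -0.0215, -0.0826] q [-0.31  0.21  0.48  2.03 -0.3   0.41 -1.28] err 0.0 m 0.29
[ 581. -111.  150.] n 4 [-12.9318, 1.2323, -22.5, 0.0, 0.0, 0.0] q [-0.1   0.26  0.24  2.23 -0.52  0.15 -1.06] err 0.0 m 0.03
[ 572. -208.  150.] n 4 [-2.324, -24.3895, -0.0001, -0.0, 0.0, 0.0] q [ 0.33  0.29  0.    2.17 -0.61  0.21 -0.76] err 0.0 m 0.09
[ 563. -29
[... 477 characters left out ...]
 0.47  0.39  1.59 -0.19  1.12 -1.29] err 0.0 m 0.88
[ 590 -100  300] n 18 [-1.5559, 0.3028, 4.7778, -0.0, -0.0, 0.0873] q [ 0.04  0.34  0.06  1.53 -0.02  1.27  0.13] err 0.0 m 0.73
[ 633. -116.  240.] n 17 [2.5124, -0.9323, -3.5201, -0.0245, -0.023, 0.083] q [ 0.3   0.22 -0.23  2.    0.13  0.41  1.46] err 0.0 m 0.29
[ 581. -111.  150.] n 4 [-12.9318, 1.2322, -22.5001, -0.0, 0.0, -0.0] q [ 0.21  0.26 -0.12  2.23  0.23  0.13  1.36] err 0.0 m 0.01
[ 572. -208.  150.] n 4 [-2.324, -24.3895, -0.0, 0.0, 0.0, -0.0] q [ 0.7   0.33 -0.44  2.16  0.15  0.18  1.66] err 0.0 m 0.06
[ 563. -298.  150.] n 4 [-2.1343, -22.3985, -0.0, 0.0, 0.0, 0.0] q [ 1.    0.41 -0.6   2.06  0.12  0.25  1.86] err 0.0 m 0.13
```

>>> {"fn": "step_arm", "kwargs": {"steps": [[10.3, -10.4, -1, 0, 0, 0.0893], [10.3, -10.4, -1, 0, 0, 0.0893], [10.3, -10.4, -1, 0, 0, 0.0893], [10.3, -10.4, -1, 0, 0, 0.0893], [10.3, -10.4, -1, 0, 0, 0.0893], [10.3, -10.4, -1, 0, 0, 0.0893], [10.3, -10.4, -1, 0, 0, 0.0893], [10.3, -10.4, -1, 0, 0, 0.0893], [10.3, -10.4, -1, 0, 0, 0.0893], [10.3, -10.4, -1, 0, 0, 0.0893], [10.3, -10.4, -5, 0, 0, 0.0893], [10.3, -10.4, -5, 0, 0, 0.0893], [10.3, -10.4, -5, 0, 0, 0.0893], [10.3, -10.4, -5, 0, 0, 0.0893], [10.3, -10.4, -5, 0, 0, 0.0893], [10.3, -10.4, -5, 0, 0, 0.0893], [10.3, -10.4, -5, 0, 0, 0.0893], [10.3, -10.4, -5, 0, 0, 0.0893], [10.3, -10.4, -5, 0, 0, 0.0893], [0, 0, 0, 0, 0, 0]], "gripper": 0.65}}

```text
clock: 40.0
position: [0.6149, -0.1113, 0.1716]
ee_rot: [0.049, -3.137, 0.001]
force: [-0.4, 0.1, -0.0]
width: 0.648
gripper_force: 0.0
```

>>> {"fn": "step_arm", "kwargs": {"steps": [[0, 0, 0, 0, 0, 0], [0, 0, 0, 0, 0, 0]]}}

```text
clock: 40.17
position: [0.6144, -0.1077, 0.1739]
ee_rot: [0.043, -3.139, -0.001]
force: [-0.8, -0.4, -0.2]
width: 0.653
gripper_force: 0.0
```

```bash
cat >> meas.py <<'E'
def to2(p,R1):
    s,R=st();print('delta',(np.array(p)-s['position']*1000).round(1),Ro.from_matrix(R1@R.T).as_rotvec().round(4))
E
python3 - <<'E'
from meas import *
to2(gp,down(TH[2]+np.pi/2))
im=cams.get_image('top')
import cv2;cv2.imwrite('pics/t9.png',im[:,:,::-1])
d=np.abs(im[100:200,150:340].astype(int)-cv2.imread('pics/t8f.png')[100:200,150:340,::-1]).sum(2)>90
ys,xs=np.where(d);print(len(xs),xs.min()+150,xs.max()+150,ys.min()+100,ys.max()+100)
E
```

```text
t 40.2 pos [ 614.4 -107.7  173.9] z [-0.002  0.001 -1.   ] y [-0.027  1.     0.001] q [ 0.17  0.49 -0.13  1.63  0.07  1.03  1.63] F [-0.8 -0.4 -0.2] w 0.653 gf 0.0
delta [   3.6    2.3 -159.9] [-0.0008 -0.0024  0.0029]
3326 158 329 100 199
```

>>> {"fn": "step_arm", "kwargs": {"steps": [[1.8, 1.2, -15, 0, -0.0024, 0.0029], [1.8, 1.1, -25, 0, 0, 0], [0, 0, -27, 0, 0, 0], [0, 0, -25, 0, 0, 0], [0, 0, -15, 0, 0, 0], [0, 0, 0, 0, 0, 0]]}}

```text
clock: 40.72
position: [0.6162, -0.105, 0.0649]
ee_rot: [0.05, -3.138, -0.001]
force: [-0.4, 0.0, -0.1]
width: 0.652
gripper_force: 0.0
```

>>> {"fn": "step_arm", "kwargs": {"steps": [[0, 0, -15, 0, 0, 0], [0, 0, -15, 0, 0, 0], [0, 0, -15, 0, 0, 0], [0, 0, -8, 0, 0, 0], [0, 0, 0, 0, 0, 0], [0, 0, 0, 0, 0, 0]]}}

```text
clock: 41.22
position: [0.6193, -0.1059, 0.0159]
ee_rot: [-0.05, 3.138, -0.0]
force: [-0.2, -0.0, -0.2]
width: 0.65
gripper_force: 0.0
```

Run:
```python
from meas import *
to2(gp,down(TH[2]+np.pi/2))
import cv2
im=cams.get_image('side');b=cv2.resize(im[130:230,180:300,::-1],(720,600),interpolation=cv2.INTER_CUBIC);cv2.imwrite('pics/c9.png',b)
```

```text
t 41.2 pos [ 619.3 -105.9   15.9] z [ 0.003 -0.    -1.   ] y [-0.032  0.999 -0.   ] q [ 0.16  0.67 -0.11  1.75  0.11  0.72  1.6 ] F [-0.2 -0.  -0.2] w 0.650 gf 0.0
delta [-1.3  0.5 -1.9] [ 0.0001  0.0028 -0.0021]
```

View pics/c9.png

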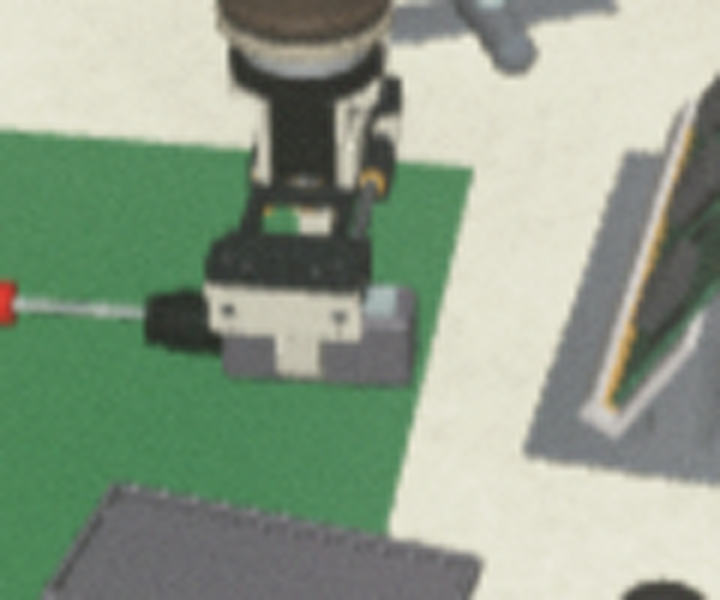

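The finger straddles the block at (298,350), close to its centre of mass. Thermometer block spans (222–413) in the crop. Close and lift.

>>> {"fn": "step_arm", "kwargs": {"steps": [[0, 0, 0, 0, 0, 0], [0, 0, 0, 0, 0, 0], [0, 0, 0, 0, 0, 0], [0, 0, 0, 0, 0, 0], [0, 0, 0, 0, 0, 0], [0, 0, 0, 0, 0, 0]], "gripper": 0, "force": 45}}

```text
clock: 41.77
position: [0.6192, -0.1063, 0.0155]
ee_rot: [-0.05, 3.138, -0.0]
force: [-1.2, 0.4, 5.2]
width: 0.385
gripper_force: 44.8
```

>>> {"fn": "step_arm", "kwargs": {"steps": [[0, 0, 5, 0, 0, 0], [0, 0, 12, 0, 0, 0], [0, 0, 22, 0, 0, 0], [0, 0, 25, 0, 0, 0], [0, 0, 25, 0, 0, 0], [0, 0, 25, 0, 0, 0], [0, 0, 25, 0, 0, 0], [0, 0, 25, 0, 0, 0], [0, 0, 25, 0, 0, 0], [0, 0, 0, 0, 0, 0]]}}

```text
clock: 42.6
position: [0.6215, -0.1064, 0.2104]
ee_rot: [-0.05, 3.131, -0.002]
force: [1.2, 0.6, -2.2]
width: 0.392
gripper_force: 44.8
```

```bash
sed -i 's/GX,GZ=-15.,14./GX,GZ=-13.,16./' meas.py
python3 - <<'E'
from meas import *
s,R=st();q=s['joints']
import cv2
for c in('top','side'):cv2.imwrite(f'pics/{c}10.png',cams.get_image(c)[:,:,::-1])
p0,R0=mpose(.086,1,.075)
run(q,[(np.array([590,-100,300]),down(TH[2])),(p0+n*60+[0,0,60],R0),(p0,R0),mpose(-.012,1,.075),mpose(-.102,1,.075)])
E
```

```text
t 42.6 pos [ 621.5 -106.4  210.4] z [ 0.011 -0.001 -1.   ] y [-0.032  0.999 -0.001] q [ 0.17  0.46 -0.13  1.58  0.06  1.1   1.63] F [ 1.2  0.6 -2.2] w 0.392 gf 44.8
[ 590 -100  300] n 18 [-1.7361, 0.2448, 5.0313, 0.0005, 0.0004, -0.0874] q [-0.06  0.34  0.2   1.53 -0.07  1.27  0.18] err 0.0 m 0.73
[ 634. -116.  243.] n 20 [2.2151, -0.8, -2.8304, 0.0202, -0.0215, -0.0826] q [-0.32  0.21  0.51  2.02 -0.31  0.42 -1.27] err 0.0 m 0.30
[ 583. -111.  153.] n 4 [-12.9318, 1.2322, -22.5, 0.0, 0.0, 0.0] q [-0.13  0.26  0.27  2.23 -0.53  0.16 -1.05] err 0.0 m 0.04
[ 573. -209.  153.] n 4 [-2.324, -24.3895, -0.0001, -0.0, 0.0, 0.0] q [ 0.3   0.29  0.04  2.16 -0.64  0.22 -0.74] err 0.0 m 0.10
[ 565. -298.  153.] n 4 [-2.1343, -22.3985, -0.0, 0.0, -0.0, 0.0] q [ 0.55  0.35 -0.04  2.07 -0.68  0.31 -0.53] err 0.0 m 0.19
```

>>> {"fn": "step_arm", "kwargs": {"steps": [[-1.7, 0.2, 5, 0, 0, -0.0874], [-1.7, 0.2, 5, 0, 0, -0.0874], [-1.7, 0.2, 5, 0, 0, -0.0874], [-1.7, 0.2, 5, 0, 0, -0.0874], [-1.7, 0.2, 5, 0, 0, -0.0874], [-1.7, 0.2, 5, 0, 0, -0.0874], [-1.7, 0.2, 5, 0, 0, -0.0874], [-1.7, 0.2, 5, 0, 0, -0.0874], [-1.7, 0.2, 5, 0, 0, -0.0874], [-1.7, 0.2, 5, 0, 0, -0.0874], [-1.7, 0.2, 5, 0, 0, -0.0874], [-1.7, 0.2, 5, 0, 0, -0.0874], [-1.7, 0.2, 5, 0, 0, -0.0874], [-1.7, 0.2, 5, 0, 0, -0.0874], [-1.7, 0.2, 5, 0, 0, -0.0874], [-1.7, 0.2, 5, 0, 0, -0.0874], [-1.7, 0.2, 5, 0, 0, -0.0874], [-1.7, 0.2, 5, 0, 0, -0.0874]]}}

```text
clock: 44.2
position: [0.5874, -0.1025, 0.2928]
ee_rot: [-2.193, -2.249, 0.006]
force: [0.1, -0.2, -1.8]
width: 0.39
gripper_force: 44.8
```

>>> {"fn": "step_arm", "kwargs": {"steps": [[2.2, -0.8, -2.8, 0.0202, -0.0215, -0.0826], [2.2, -0.8, -2.8, 0.0202, -0.0215, -0.0826], [2.2, -0.8, -2.8, 0.0202, -0.0215, -0.0826], [2.2, -0.8, -2.8, 0.0202, -0.0215, -0.0826], [2.2, -0.8, -2.8, 0.0202, -0.0215, -0.0826], [2.2, -0.8, -2.8, 0.0202, -0.0215, -0.0826], [2.2, -0.8, -2.8, 0.0202, -0.0215, -0.0826], [2.2, -0.8, -2.8, 0.0202, -0.0215, -0.0826], [2.2, -0.8, -2.8, 0.0202, -0.0215, -0.0826], [2.2, -0.8, -2.8, 0.0202, -0.0215, -0.0826], [2.2, -0.8, -2.8, 0.0202, -0.0215, -0.0826], [2.2, -0.8, -2.8, 0.0202, -0.0215, -0.0826], [2.2, -0.8, -2.8, 0.0202, -0.0215, -0.0826], [2.2, -0.8, -2.8, 0.0202, -0.0215, -0.0826], [2.2, -0.8, -2.8, 0.0202, -0.0215, -0.0826], [2.2, -0.8, -2.8, 0.0202, -0.0215, -0.0826], [2.2, -0.8, -2.8, 0.0202, -0.0215, -0.0826], [2.2, -0.8, -2.8, 0.0202, -0.0215, -0.0826], [2.2, -0.8, -2.8, 0.0202, -0.0215, -0.0826], [2.2, -0.8, -2.8, 0.0202, -0.0215, -0.0826]]}}

```text
clock: 45.87
position: [0.631, -0.1187, 0.2364]
ee_rot: [3.01, -0.149, 0.799]
force: [-0.3, 0.2, -2.6]
width: 0.386
gripper_force: 44.8
```

Run:
```python
from meas import *
p0,R0=mpose(.086,1,.075);to2(p0+n*60+[0,0,60],R0)
print(n.round(3),u.round(3))
```

```text
t 45.9 pos [ 631.  -118.7  236.4] z [ 0.494 -0.047 -0.868] y [-0.098 -0.995 -0.002] q [-0.32  0.21  0.51  2.04 -0.34  0.41 -1.24] F [-0.3  0.2 -2.6] w 0.386 gf 44.8
delta [3.3 2.7 7. ] [-0.0025 -0.0046  0.0036]
[ 0.862 -0.082  0.5  ] [-0.498  0.047  0.866]
```

>>> {"fn": "step_arm", "kwargs": {"steps": [[-9.7, 1.5, -16.6, 0, -0.003, 0.002], [-9.7, 1.5, -16.6, -0.0025, -0.0016, 0.0016], [-9.7, 1.5, -16.6, 0, 0, 0], [-9.7, 1.5, -16.6, 0, 0, 0], [-9.6, 1.6, -16.6, 0, 0, 0], [0, 0, 0, 0, 0, 0], [0, 0, 0, 0, 0, 0], [0, 0, 0, 0, 0, 0]]}}

```text
clock: 46.53
position: [0.5846, -0.1115, 0.1556]
ee_rot: [3.006, -0.137, 0.809]
force: [0.6, -0.6, -2.5]
width: 0.394
gripper_force: 44.8
```

Run:
```python
from meas import *
import cv2
p0,R0=mpose(.086,1,.075);to2(p0,R0)
s,R=st();p=s['position']*1000
X=-np.cross(R[:,1],-R[:,2])*-1
Zt=-R[:,2];Yt=R[:,1];X=np.cross(Yt,Zt)
org=p-GX*X-GZ*Zt;nose=(org+70*X+24*Zt)/1000;print('nose',nose.round(4),'X',X.round(3))
sk=sink(.086)
ims=[]
for c,(x0,y0,w,h) in(('top',(245,150,100,100)),('side',(215,95,100,100))):
    im=cams.get_image(c)[:,:,::-1].copy();a=cv2.resize(im[y0:y0+h,x0:x0+w],(400,400),interpolation=cv2.INTER_CUBIC)
    for P,col in((nose,(0,0,255)),(sk,(0,255,255)),(org/1000-.07*X+.044*Zt,(255,0,0))):
        q=(proj(c,P)[0]-[x0,y0]+.5)*4;cv2.circle(a,(int(q[0]),int(q[1])),4,col,1)
    ims.append(a)
cv2.imwrite('pics/m1.png',np.hstack(ims))
```

```text
t 46.5 pos [ 584.6 -111.5  155.6] z [ 0.5   -0.047 -0.865] y [-0.091 -0.996  0.001] q [-0.13  0.26  0.27  2.23 -0.55  0.16 -1.02] F [ 0.6 -0.6 -2.5] w 0.394 gf 44.8
delta [-2.1  0.5 -2.3] [ 0.0017  0.0023 -0.0037]
t 46.5 pos [ 584.6 -111.5  155.6] z [ 0.5   -0.047 -0.865] y [-0.091 -0.996  0.001] q [-0.13  0.26  0.27  2.23 -0.55  0.16 -1.02] F [ 0.6 -0.6 -2.5] w 0.394 gf 44.8
nose [ 0.5092 -0.1047  0.1209] X [-0.861  0.078 -0.502]
```

View pics/m1.png

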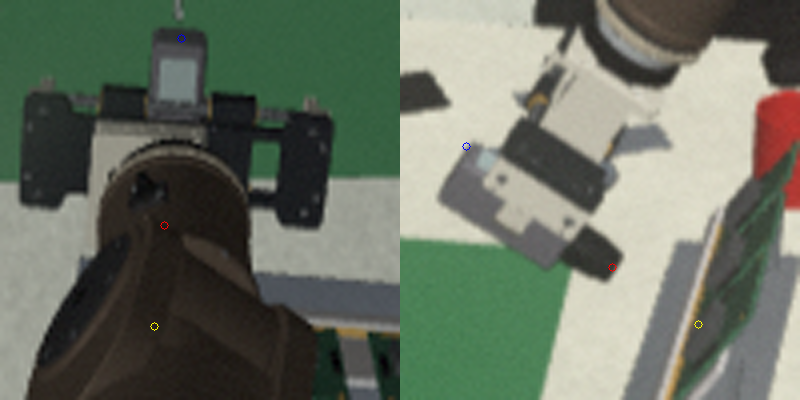

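The projected nose (red) and rear edge (blue) sit on the real thermometer, and the sink point (yellow) lies on the wide board's sink ahead of it. Hold 3 s there.

>>> {"fn": "step_arm", "kwargs": {"steps": [[-2, 0.5, -2, 0.0017, 0.0023, -0.0037], [0, 0, 0, 0, 0, 0], [0, 0, 0, 0, 0, 0], [0, 0, 0, 0, 0, 0], [0, 0, 0, 0, 0, 0], [0, 0, 0, 0, 0, 0], [0, 0, 0, 0, 0, 0], [0, 0, 0, 0, 0, 0], [0, 0, 0, 0, 0, 0], [0, 0, 0, 0, 0, 0], [0, 0, 0, 0, 0, 0], [0, 0, 0, 0, 0, 0], [0, 0, 0, 0, 0, 0], [0, 0, 0, 0, 0, 0], [0, 0, 0, 0, 0, 0], [0, 0, 0, 0, 0, 0], [0, 0, 0, 0, 0, 0], [0, 0, 0, 0, 0, 0], [0, 0, 0, 0, 0, 0], [0, 0, 0, 0, 0, 0]]}}

```text
clock: 48.3
position: [0.5821, -0.1105, 0.1531]
ee_rot: [3.008, -0.142, 0.805]
force: [0.1, 0.4, -2.6]
width: 0.384
gripper_force: 44.8
```

>>> {"fn": "step_arm", "kwargs": {"steps": [[0, 0, 0, 0, 0, 0], [0, 0, 0, 0, 0, 0], [0, 0, 0, 0, 0, 0], [0, 0, 0, 0, 0, 0], [0, 0, 0, 0, 0, 0], [0, 0, 0, 0, 0, 0], [0, 0, 0, 0, 0, 0], [0, 0, 0, 0, 0, 0], [0, 0, 0, 0, 0, 0], [0, 0, 0, 0, 0, 0], [0, 0, 0, 0, 0, 0], [0, 0, 0, 0, 0, 0], [0, 0, 0, 0, 0, 0], [0, 0, 0, 0, 0, 0], [0, 0, 0, 0, 0, 0], [0, 0, 0, 0, 0, 0], [0, 0, 0, 0, 0, 0], [0, 0, 0, 0, 0, 0], [0, 0, 0, 0, 0, 0], [0, 0, 0, 0, 0, 0]]}}

```text
clock: 49.97
position: [0.582, -0.1105, 0.1531]
ee_rot: [3.008, -0.142, 0.805]
force: [-0.9, -0.4, -2.3]
width: 0.39
gripper_force: 44.8
```

Run:
```python
from meas import *
to2(*mpose(.086,1,.075));to2(*mpose(-.012,1,.075))
```

```text
t 50.0 pos [ 582.  -110.5  153.1] z [ 0.497 -0.047 -0.866] y [-0.094 -0.996 -0.   ] q [-0.13  0.26  0.27  2.24 -0.56  0.15 -1.02] F [-0.9 -0.4 -2.3] w 0.390 gf 44.8
delta [ 0.6 -0.5  0.3] [-0.0002 -0.0004 -0.0007]
t 50.0 pos [ 582.  -110.5  153.1] z [ 0.497 -0.047 -0.866] y [-0.094 -0.996 -0.   ] q [-0.13  0.26  0.27  2.24 -0.56  0.15 -1.02] F [-0.9 -0.4 -2.3] w 0.390 gf 44.8
delta [ -8.7 -98.1   0.3] [-0.0002 -0.0004 -0.0007]
```

>>> {"fn": "step_arm", "kwargs": {"steps": [[-1.5, -16, 0, 0, 0, 0], [-1.8, -20.5, 0, 0, 0, 0], [-1.9, -20.5, 0, 0, 0, 0], [-1.8, -20.5, 0, 0, 0, 0], [-1.7, -20.5, 0, 0, 0, 0], [0, 0, 0, 0, 0, 0], [0, 0, 0, 0, 0, 0], [0, 0, 0, 0, 0, 0]]}}

```text
clock: 50.63
position: [0.5732, -0.2083, 0.153]
ee_rot: [3.009, -0.142, 0.805]
force: [-0.6, 0.9, -1.9]
width: 0.392
gripper_force: 44.8
```

Run:
```python
from meas import *
to2(*mpose(-.012,1,.075))
```

```text
t 50.6 pos [ 573.2 -208.3  153. ] z [ 0.497 -0.047 -0.866] y [-0.094 -0.996 -0.001] q [ 0.31  0.29  0.03  2.17 -0.65  0.21 -0.73] F [-0.6  0.9 -1.9] w 0.392 gf 44.8
delta [ 0.1 -0.4  0.4] [-0.0006 -0.0008 -0.0006]
```

>>> {"fn": "step_arm", "kwargs": {"steps": [[0, 0, 0, 0, 0, 0], [0, 0, 0, 0, 0, 0], [0, 0, 0, 0, 0, 0], [0, 0, 0, 0, 0, 0], [0, 0, 0, 0, 0, 0], [0, 0, 0, 0, 0, 0], [0, 0, 0, 0, 0, 0], [0, 0, 0, 0, 0, 0], [0, 0, 0, 0, 0, 0], [0, 0, 0, 0, 0, 0], [0, 0, 0, 0, 0, 0], [0, 0, 0, 0, 0, 0], [0, 0, 0, 0, 0, 0], [0, 0, 0, 0, 0, 0], [0, 0, 0, 0, 0, 0], [0, 0, 0, 0, 0, 0], [0, 0, 0, 0, 0, 0], [0, 0, 0, 0, 0, 0], [0, 0, 0, 0, 0, 0], [0, 0, 0, 0, 0, 0]]}}

```text
clock: 52.3
position: [0.5733, -0.2085, 0.1531]
ee_rot: [3.008, -0.142, 0.805]
force: [0.2, -0.5, -2.2]
width: 0.388
gripper_force: 44.8
```

>>> {"fn": "step_arm", "kwargs": {"steps": [[0, 0, 0, 0, 0, 0], [0, 0, 0, 0, 0, 0], [0, 0, 0, 0, 0, 0], [0, 0, 0, 0, 0, 0], [0, 0, 0, 0, 0, 0], [0, 0, 0, 0, 0, 0], [0, 0, 0, 0, 0, 0], [0, 0, 0, 0, 0, 0], [0, 0, 0, 0, 0, 0], [0, 0, 0, 0, 0, 0], [0, 0, 0, 0, 0, 0], [0, 0, 0, 0, 0, 0], [0, 0, 0, 0, 0, 0], [0, 0, 0, 0, 0, 0], [0, 0, 0, 0, 0, 0], [0, 0, 0, 0, 0, 0]]}}

```text
clock: 53.63
position: [0.5733, -0.2085, 0.1531]
ee_rot: [3.008, -0.142, 0.805]
force: [-0.2, 0.4, -1.7]
width: 0.392
gripper_force: 44.8
```

>>> {"fn": "step_arm", "kwargs": {"steps": [[-1.5, -14, 0, 0, 0, 0], [-1.8, -19, 0, 0, 0, 0], [-1.8, -19, 0, 0, 0, 0], [-1.8, -19, 0, 0, 0, 0], [-1.7, -19, 0, 0, 0, 0], [0, 0, 0, 0, 0, 0], [0, 0, 0, 0, 0, 0], [0, 0, 0, 0, 0, 0]]}}

```text
clock: 54.3
position: [0.5646, -0.298, 0.1529]
ee_rot: [3.009, -0.142, 0.805]
force: [0.2, 0.7, -2.5]
width: 0.388
gripper_force: 44.8
```

Run:
```python
from meas import *
to2(*mpose(-.102,1,.075))
```

```text
t 54.3 pos [ 564.6 -298.   152.9] z [ 0.497 -0.046 -0.866] y [-0.094 -0.996 -0.001] q [ 0.57  0.35 -0.05  2.08 -0.69  0.3  -0.53] F [ 0.2  0.7 -2.5] w 0.388 gf 44.8
delta [ 0.1 -0.2  0.5] [-0.0008 -0.0008 -0.0009]
```

>>> {"fn": "step_arm", "kwargs": {"steps": [[0, 0, 0, 0, 0, 0], [0, 0, 0, 0, 0, 0], [0, 0, 0, 0, 0, 0], [0, 0, 0, 0, 0, 0], [0, 0, 0, 0, 0, 0], [0, 0, 0, 0, 0, 0], [0, 0, 0, 0, 0, 0], [0, 0, 0, 0, 0, 0], [0, 0, 0, 0, 0, 0], [0, 0, 0, 0, 0, 0], [0, 0, 0, 0, 0, 0], [0, 0, 0, 0, 0, 0], [0, 0, 0, 0, 0, 0], [0, 0, 0, 0, 0, 0], [0, 0, 0, 0, 0, 0], [0, 0, 0, 0, 0, 0], [0, 0, 0, 0, 0, 0], [0, 0, 0, 0, 0, 0], [0, 0, 0, 0, 0, 0], [0, 0, 0, 0, 0, 0]]}}

```text
clock: 55.97
position: [0.5647, -0.2985, 0.1531]
ee_rot: [3.008, -0.142, 0.805]
force: [-0.2, 0.2, -2.0]
width: 0.389
gripper_force: 44.8
```

>>> {"fn": "step_arm", "kwargs": {"steps": [[0, 0, 0, 0, 0, 0], [0, 0, 0, 0, 0, 0], [0, 0, 0, 0, 0, 0], [0, 0, 0, 0, 0, 0], [0, 0, 0, 0, 0, 0], [0, 0, 0, 0, 0, 0], [0, 0, 0, 0, 0, 0], [0, 0, 0, 0, 0, 0], [0, 0, 0, 0, 0, 0], [0, 0, 0, 0, 0, 0], [0, 0, 0, 0, 0, 0], [0, 0, 0, 0, 0, 0], [0, 0, 0, 0, 0, 0], [0, 0, 0, 0, 0, 0], [0, 0, 0, 0, 0, 0], [0, 0, 0, 0, 0, 0], [0, 0, 0, 0, 0, 0]]}}

```text
clock: 57.38
position: [0.5647, -0.2986, 0.1531]
ee_rot: [3.008, -0.142, 0.805]
force: [-0.1, 0.3, -2.1]
width: 0.39
gripper_force: 44.8
```

```bash
cat >> meas.py <<'E'
TP=np.array([620,70,21.]);TR=down(-.153-np.pi/2)
E
python3 - <<'E'
from meas import *
s,R=st();p=s['position']*1000
run(s['joints'],[(p+n*60+[0,0,60],R),(TP+[0,0,160],TR),(TP+[0,0,15],TR)])
E
```

```text
t 57.4 pos [ 564.7 -298.6  153.1] z [ 0.497 -0.047 -0.866] y [-0.094 -0.996 -0.   ] q [ 0.57  0.35 -0.05  2.08 -0.69  0.3  -0.53] F [-0.1  0.3 -2.1] w 0.390 gf 44.8
[ 616. -303.  243.] n 4 [13.4629, -1.7341, 23.3638, -0.0, 0.0, 0.0] q [ 0.37  0.29  0.14  1.87 -0.48  0.54 -0.81] err 0.0 m 0.42
[620.  70. 181.] n 14 [0.2537, 26.6773, -4.4371, 0.0046, 0.0371, -0.0041] q [-0.37  0.48  0.25  1.64 -0.13  1.04 -1.8 ] err 0.0 m 0.92
[620.  70.  36.] n 6 [-0.0, 0.0, -24.1667, -0.0, 0.0, -0.0] q [-0.34  0.65  0.2   1.76 -0.18  0.75 -1.76] err 0.0 m 0.63
```

>>> {"fn": "step_arm", "kwargs": {"steps": [[13, -1.2, 23, 0, 0, 0], [13, -1.2, 23, 0, 0, 0], [13, -1.2, 23, 0, 0, 0], [13, -1.2, 23, 0, 0, 0], [0, 15, 0, 0, 0, 0]]}}

```text
clock: 57.8
position: [0.6209, -0.2925, 0.2515]
ee_rot: [2.999, -0.144, 0.817]
force: [1.4, -2.0, -1.1]
width: 0.384
gripper_force: 44.8
```

>>> {"fn": "step_arm", "kwargs": {"steps": [[0.2, 26, -4.4, 0.0046, 0.0371, -0.0041], [0.2, 26, -4.4, 0.0046, 0.0371, -0.0041], [0.2, 26, -4.4, 0.0046, 0.0371, -0.0041], [0.2, 26, -4.4, 0.0046, 0.0371, -0.0041], [0.2, 26, -4.4, 0.0046, 0.0371, -0.0041], [0.2, 26, -4.4, 0.0046, 0.0371, -0.0041], [0.2, 26, -4.4, 0.0046, 0.0371, -0.0041], [0.2, 26, -4.4, 0.0046, 0.0371, -0.0041], [0.2, 26, -4.4, 0.0046, 0.0371, -0.0041], [0.2, 26, -4.4, 0.0046, 0.0371, -0.0041], [0.2, 26, -4.4, 0.0046, 0.0371, -0.0041], [0.2, 26, -4.4, 0.0046, 0.0371, -0.0041], [0.2, 26, -4.4, 0.0046, 0.0371, -0.0041], [0.2, 22, -4.4, 0.0046, 0.0371, -0.0041], [0, 0, 0, 0, 0, 0], [0, 0, 0, 0, 0, 0], [0, 0, 0, 0, 0, 0]]}}

```text
clock: 59.22
position: [0.6196, 0.071, 0.1833]
ee_rot: [3.132, -0.241, 0.0]
force: [-0.1, 0.1, -2.3]
width: 0.386
gripper_force: 44.8
```

Run:
```python
from meas import *
to2(TP+[0,0,12],TR)
```

```text
t 59.2 pos [619.6  71.  183.3] z [ 0.    -0.001 -1.   ] y [-0.153 -0.988  0.001] q [-0.39  0.47  0.27  1.65 -0.14  1.04 -1.79] F [-0.1  0.1 -2.3] w 0.386 gf 44.8
delta [   0.4   -1.  -150.3] [0.0007 0.0001 0.0004]
```

>>> {"fn": "step_arm", "kwargs": {"steps": [[0.4, -1, -20, 0, 0, 0], [0, 0, -26, 0, 0, 0], [0, 0, -26, 0, 0, 0], [0, 0, -26, 0, 0, 0], [0, 0, -26, 0, 0, 0], [0, 0, -26, 0, 0, 0], [0, 0, 0, 0, 0, 0], [0, 0, 0, 0, 0, 0]]}}

```text
clock: 59.88
position: [0.6191, 0.0692, 0.0332]
ee_rot: [3.131, -0.243, -0.003]
force: [0.6, -0.5, -0.9]
width: 0.39
gripper_force: 44.8
```

>>> {"fn": "step_arm", "kwargs": {"steps": [[0, 0, -3, 0, 0, 0], [0, 0, -3, 0, 0, 0], [0, 0, -3, 0, 0, 0], [0, 0, 0, 0, 0, 0], [0, 0, 0, 0, 0, 0]]}}

```text
clock: 60.3
position: [0.6201, 0.0708, 0.025]
ee_rot: [-3.132, 0.24, -0.001]
force: [-0.4, 0.6, -1.6]
width: 0.392
gripper_force: 44.8
```

>>> {"fn": "step_arm", "kwargs": {"steps": [[0, 0, -1.5, 0, 0, 0], [0, 0, 0, 0, 0, 0], [0, 0, 0, 0, 0, 0]]}}

```text
clock: 60.55
position: [0.6199, 0.0707, 0.0231]
ee_rot: [3.132, -0.24, -0.0]
force: [0.8, -0.2, -2.4]
width: 0.392
gripper_force: 44.8
```

>>> {"fn": "step_arm", "kwargs": {"steps": [[0, 0, -1.5, 0, 0, 0], [0, 0, 0, 0, 0, 0], [0, 0, 0, 0, 0, 0]]}}

```text
clock: 60.8
position: [0.6198, 0.0706, 0.0214]
ee_rot: [3.132, -0.24, -0.001]
force: [-0.3, -0.1, -2.0]
width: 0.389
gripper_force: 44.8
```

>>> {"fn": "step_arm", "kwargs": {"steps": [[0, 0, -1, 0, 0, 0], [0, 0, 0, 0, 0, 0], [0, 0, 0, 0, 0, 0]]}}

```text
clock: 61.05
position: [0.6199, 0.0707, 0.0204]
ee_rot: [3.132, -0.24, -0.0]
force: [0.5, -0.7, -1.0]
width: 0.392
gripper_force: 44.8
```

>>> {"fn": "step_arm", "kwargs": {"steps": [[0, 0, -0.7, 0, 0, 0], [0, 0, 0, 0, 0, 0], [0, 0, 0, 0, 0, 0]]}}

```text
clock: 61.3
position: [0.6199, 0.0706, 0.0198]
ee_rot: [3.132, -0.24, -0.0]
force: [-0.7, 0.0, -2.7]
width: 0.391
gripper_force: 44.8
```

>>> {"fn": "step_arm", "kwargs": {"steps": [[0, 0, -0.6, 0, 0, 0], [0, 0, 0, 0, 0, 0], [0, 0, 0, 0, 0, 0]]}}

```text
clock: 61.55
position: [0.62, 0.0707, 0.0196]
ee_rot: [-3.132, 0.24, -0.0]
force: [-0.4, -0.1, 3.0]
width: 0.391
gripper_force: 44.8
```

>>> {"fn": "step_arm", "kwargs": {"steps": [[0, 0, 0, 0, 0, 0], [0, 0, 0, 0, 0, 0], [0, 0, 0, 0, 0, 0], [0, 0, 0, 0, 0, 0], [0, 0, 0, 0, 0, 0]], "gripper": 0.58}}

```text
clock: 61.97
position: [0.62, 0.0707, 0.0192]
ee_rot: [-3.132, 0.24, 0.0]
force: [0.7, 0.3, -0.9]
width: 0.578
gripper_force: 0.0
```

>>> {"fn": "step_arm", "kwargs": {"steps": [[0, 0, 8, 0, 0, 0], [0, 0, 15, 0, 0, 0], [0, 0, 25, 0, 0, 0], [0, 0, 25, 0, 0, 0], [0, 0, 25, 0, 0, 0], [0, 0, 30, 0, 0, 0], [0, 0, 30, 0, 0, 0], [0, 0, 30, 0, 0, 0], [-25, 10, 20, 0, 0, 0], [-25, 20, 0, 0, 0, 0], [-25, 25, 0, 0, 0, 0], [-25, 25, 0, 0, 0, 0], [-25, 25, 0, 0, 0, 0], [-25, 25, 0, 0, 0, 0], [-20, 25, 0, 0, 0, 0], [0, 25, 0, 0, 0, 0], [0, 25, 0, 0, 0, 0], [0, 0, 0, 0, 0, 0], [0, 0, 0, 0, 0, 0], [0, 0, 0, 0, 0, 0]]}}

```text
clock: 63.63
position: [0.4501, 0.2748, 0.2275]
ee_rot: [3.132, -0.241, 0.0]
force: [-0.2, -1.4, 0.2]
width: 0.583
gripper_force: 0.0
```

Run:
```python
from meas import *
import cv2
s,R=st()
im=cams.get_image('top');cv2.imwrite('pics/t11.png',im[:,:,::-1])
# thermometer in tray: project expected outline corners and find the bright display / dark nose
old=cv2.imread('pics/t8f.png')[:,:,::-1].astype(int);d=np.abs(im.astype(int)-old).sum(2)>60
m=np.zeros_like(d,np.uint8);m[140:215,205:250]=d[140:215,205:250]
k,l,stt,cc=cv2.connectedComponentsWithStats(m)
print([(stt[i].tolist(),cc[i].round(1)) for i in range(1,k) if stt[i][4]>8])
th=-.153+np.pi;o=np.array([607.2,71.9,0])/1000
for L in((.07,0,.028),(-.05,0,.048),(-.07,.018,.048),(-.07,-.018,.048)):
    P=o+[np.cos(th)*L[0]-np.sin(th)*L[1],np.sin(th)*L[0]+np.cos(th)*L[1],L[2]];print(L,proj('top',P).round(1))
g=im[140:215,205:250].astype(int).sum(2);print('dark',[(np.array(np.where(g<110)).mean(1)+[140,205]).round(1)],(g<110).sum(),'bright',(np.array(np.where((g>330)&(im[140:215,205:250,1]<200))).mean(1)+[140,205]).round(1))
# boards
dd=np.abs(im[200:265,255:370].astype(int)-old[200:265,255:370]).sum(2);print('stand diff',(dd>60).sum(), 'plane/beaker/screwdriver diff',(np.abs(im[80:150,270:300].astype(int)-old[80:150,270:300]).sum(2)>60).sum())
p8=cv2.imread('pics/t7f.png')[:,:,::-1].astype(int);print('stand vs after placing',(np.abs(im[200:265,255:370].astype(int)-p8[200:265,255:370]).sum(2)>60).sum())
```

```text
t 63.6 pos [450.1 274.8 227.5] z [ 0.    -0.001 -1.   ] y [-0.153 -0.988  0.001] q [-0.8   0.27  0.19  1.82 -0.06  1.05 -2.31] F [-0.2 -1.4  0.2] w 0.583 gf 0.0
[([205, 157, 30, 58, 502], array([217.7, 197.6])), ([223, 159, 9, 11, 81], array([226.9, 163.9])), ([222, 180, 5, 5, 21], array([224. , 182.4]))]
(0.07, 0, 0.028) [[222.  201.1]]
(-0.05, 0, 0.048) [[227.6 161. ]]
(-0.07, 0.018, 0.048) [[234.6 155.4]]
(-0.07, -0.018, 0.048) [[222.8 153.8]]
dark [array([167., 233.])] 1 bright [201.5 230.7]
stand diff 0 plane/beaker/screwdriver diff 33
stand vs after placing 0
```

The thermometer's display shows up at (227,164) where predicted for the tray centre, and the stand area is unchanged pixel for pixel. Handing in.

```bash
python3 -c "
from cell import job
print(job.sign_off())"
```

```text
the job is handed in; nothing more can be done
None
```

I handed the job in at about 64 s: all three boards lean on the stand, the plunger was pressed to its stop and released, each board was held in the thermometer's sights for about 3 s (widest to narrowest), and the thermometer lies in its tray; no verdict came back, and I did not check that the plunger had sprung back up.

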